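Feed a pair of wheels from the hand-lever wheel feeder

TASK

The little robot car needs one more pair of wheels. Unlock the wheel feeder by pulling its locking plunger up and twisting it clockwise into its rest notch so that it stays up by itself, then swing the feed lever right up against its stop and let it spring all the way home, and do that once more, so that exactly two wheels lie in the catch tray. Press the lever firmly on the stop but do not force it, leave the plunger up, and do not disturb the things lying around.

Things in the scene. Friction and masses are not known exactly. Their poses are not given: they have to be found in the camera images.
- feeder: Hand-lever wheel feeder, fixed: base plate 262 x 312 x 10 mm, deck 80 mm high, clear tube of stacked wheels, flat rotor with a pocket under the tube, lever, T-handled plunger, chute and catch tray. Origin on the rotor's upright axis, at the table; z up. In its frame (mm): tube centre (66, 0), 69 wide, top 168 (the feeder's highest part); plunger (39, -74); deck opening (1, 66); tray (6, 125).
- lever_grip (a point): Middle of the lever's upright black grip: round post 22 mm in diameter, 108 to 166 mm above the table; this point is 150 mm up. It circles the feeder's axis at radius 130 mm, counter-clockwise seen from above, from direction 130 deg in the feeder's frame (-84, 100) at home to 212..228 deg at the stop, on the feeder's -x side. It turns with the arm (flat bar, top 108 mm).
- lever (a joint): Lever angle (rad): 0 home, grows counter-clockwise seen from above. A spring drives it home: 3 N at the grip at home, 6 N at the stop, plus 1.7 N per rad/s of speed; let go, it is home in 1 s. Locked while the plunger is down (0.03 rad of play). Over 1.4 rad the wheel has dropped. Its swing ends on feed_stop, somewhere from 1.43 to 1.71 rad, where the last user set it.
- feed_stop: Lever stop: steel block 18 x 16 x 30 mm with a rubber buffer, clamped in an arc slot of the deck, 117 mm from the feeder's axis, top 111 mm above the table; it stops the lever's arm. Origin on the feeder's axis at the table; turned by a (-0.14 to 0.14 rad) about z from the feeder's axes, it stops the lever at 1.57 + a. Does not move in use; over 60 N on it is forcing.
- plunger_grip (a point): Middle of the plunger's black T-handle: a bar 66 mm long, 14 mm wide, 14 mm high; x runs along the bar, z up. Centre 156 mm above the table when locked; the guide below it is 37 mm in diameter and ends 128 mm above the table. Grip the bar across its width from above.
- plunger (a joint): Lift of the plunger (m): 0 locked, 0.014 resting in the notch, 0.018 fully pulled. Its spring pulls down with 6 N at 0, 13 N fully pulled. Its cross pin turns freely only when pulled over 0.0165 (ridges guard the notch), and below 0.014 it is in a deep slot and cannot turn.
- plunger_turn (a joint): Twist of the T-handle (rad), growing clockwise seen from above; 0 when locked, the rest notch lies at 1.31 (it catches within about 0.25 either way), end of turn 1.6. Let down there, the cross pin settles in the notch and the plunger stays up.
- magazine (a point): Centre of the tube's wheel stack at deck height (80 mm); the lowest wheel lies here, in the rotor's pocket.
- tray (a point): Middle of the catch tray's floor, 13 mm above the table; chute and tray together are 146 mm wide (feeder's x) and run from y = 28 to 173 mm in the feeder's frame, with walls about 35 mm high; the chute slopes down to the tray, and a wheel lying anywhere on them counts as in the tray.
- wheel0: Small car wheel, black tyre on a light hub, 60 mm in diameter, 20 mm wide, lying flat in the stack, number 1 from the bottom (in the rotor's pocket). Origin: centre of its underside, z up. About 60 g (40 to 85 g).
- wheel1: Small car wheel, black tyre on a light hub, 60 mm in diameter, 20 mm wide, lying flat in the stack, number 2 from the bottom (in the tube). Origin: centre of its underside, z up. About 60 g (40 to 85 g).
- wheel2: Small car wheel, black tyre on a light hub, 60 mm in diameter, 20 mm wide, lying flat in the stack, number 3 from the bottom (in the tube). Origin: centre of its underside, z up. About 60 g (40 to 85 g).
- wheel3: Small car wheel, black tyre on a light hub, 60 mm in diameter, 20 mm wide, lying flat in the stack, number 4 from the bottom (in the tube). Origin: centre of its underside, z up. About 60 g (40 to 85 g).
- car: Bystander: robot car chassis with only its front wheels on, 155 x 115 x 66 mm, standing beside the feeder on the plunger's side. Origin: centre of its underside.
- screwdriver: Bystander: screwdriver 170 mm long lying on the table beside the catch tray. Origin near its middle.
- gear: Bystander: loose grey plastic gear, 55 mm across, 10 mm thick, lying on the feeder's base plate below the lever's home. Origin: centre of its underside.
- mouse: Bystander: black computer mouse 104 x 60 x 34 mm. Origin: centre of its underside.
- battery: Bystander: white battery pack 112 x 62 x 30 mm. Origin: centre of its underside.
Things that resemble listed ones, but are neither listed nor needed, are in the scene too. What is shaped like the wheel3 but orange or pink is not meant.

How it is judged:
On the way, in this order (a step that is already met when the one before it is completed fails the run):
1. the plunger is up in its rest notch, let go, with the lever still at home (value of joint plunger above 0.0115 m and value of joint plunger_turn above 0.9 rad and value of joint lever below 0.06 rad and contact force between the fingers and anything else below 0.3 N), for 0.2 s.
2. the lever is pressed on its stop (value of joint plunger above 0.0115 m and value of joint plunger_turn above 0.9 rad and value of joint lever above 1.3 rad and contact force between feed_stop and anything else above 3 N), for 0.05 s.
3. the lever is home again, one wheel is in the tray and the others are in the magazine (value of joint plunger above 0.0115 m and value of joint plunger_turn above 0.9 rad and value of joint lever below 0.06 rad and horizontal distance between wheel0 and tray below 0.085 m and z of wheel0 in the frame of feeder below 0.058 m and horizontal distance between each of wheel1, wheel2, wheel3 and magazine below 0.015 m and z of each of wheel1, wheel2, wheel3 in the frame of feeder above 0.074 m), for 0.2 s.
4. the lever is pressed on its stop a second time (all of step 2), for 0.05 s.
5. the lever is home again with the second wheel in the tray (all of step 1 and horizontal distance between each of wheel0, wheel1 and tray below 0.085 m and z of each of wheel0, wheel1 in the frame of feeder below 0.058 m), for 0.2 s.
At the end, for the whole second after the job is handed in: Plunger resting up in its notch (lift over 11.5 mm, twist over 0.9 rad); lever pressed twice on its stop (over 3 N) and home (within 0.06 rad); the two lowest wheels in the chute's tray (within 85 mm of its middle, below 58 mm), the two others in the magazine (15 mm), all at rest (value of joint plunger above 0.0115 m and value of joint plunger_turn above 0.9 rad and value of joint lever below 0.06 rad and horizontal distance between each of wheel0, wheel1 and tray below 0.085 m and z of each of wheel0, wheel1 in the frame of feeder below 0.058 m and horizontal distance between each of wheel2, wheel3 and magazine below 0.015 m and z of each of wheel2, wheel3 in the frame of feeder above 0.074 m and linear speed of each of wheel0, wheel1, wheel2, wheel3 below 0.05 m/s and velocity of joint lever below 0.1 rad/s); the robot touches nothing.
It fails at once if the lever is forced on its stop (over 60 N) (contact force between feed_stop and anything else above 60 N).
It fails at once if a bystander is moved by more than 30 mm (distance of any of car, screwdriver, gear, mouse, battery from where it was at the start of the episode above 0.03 m).
It also fails if it takes over 72 s, if anything falls off the work surface, if the arm or the gripper's body presses on something with over 40 N, if the wrist force passes 120 N, or if a joint passes its speed limit or range.

ROBOT

A 7-joint arm with a two-finger parallel gripper is mounted at the origin on the work surface. World frame = base frame: x ahead of the robot, y to its left, z up, the work surface at z = 0. Lengths are in m, angles in rad, forces in N, time in s.
With the tool pointing down it reaches from about 0.425 to 0.925 m from the base axis. Payload 6.8 kg.
Tool frame: the origin (TCP) lies at the very end of the fingers, on their centre line; the grasp point (between the pads) lies 19 mm behind it (hold_point_z is the distance from the TCP to the grasp point, in m); z points along the fingers, y is the direction in which the jaws open and shut (so a half turn about z gives the same grasp; the last joint's range is limited). The gripper opens to 85 mm and grips with 20 to 120 N. Pads are 22 mm wide; open, the fingers measure 114 mm over their backs; the gripper's body (76 mm by 85 mm) begins 54 mm behind the grasp point. The pads swing forward as they close: fully open they stand 13 mm farther back than shut.
Start: joints at [-1.456, 0.477, 0.022, 1.555, -0.011, 1.109, -0.083], TCP at [0.149, 0.658, 0.231] pointing down, gripper open.
Joint ranges: [-2.96, 2.96], [-0.34, 2.1], [-1.41, 1.46], [0.24, 2.44], [-1.37, 4.51], [0.17, 1.92], [-2.96, 2.96]. Speed limits (rad/s): [2.39, 2.39, 3.14, 3.14, 3.14, 3.14, 3.14].

INTERFACE

Orientations are given as a unit quaternion [w, x, y, z].
In Python, from station import get_obs, read_camera, calibration, hand_in, regions_of, hold_point_z gives the robot as it stands.
- The arm moves only by the tool send_rows, never from a script. Its argument "motion" is text: rows parted by semicolons, each of 7 numbers parted by spaces: the shift along the world's x, y, z in cm, then the turn, a rotation vector about the world's x, y, z in degrees, then the closure, from 0 (fully open) to 1 (shut). In form: dx dy dz rx ry rz fingers; .... A call has 1 to 20 rows; each row shifts and turns the pose as measured when the row begins; what a row does not reach is not made up. A row lasts 1/12 s, in which the tool goes at most 41.7 mm and 7.16 degrees, less where a joint would pass 70% of its speed; a pose out of reach is approached as far as the arm can. A call is refused whole if a number of a shift passes 4.17 or a number of a turn 7.16, either way. A call with a gripper value outside its range is refused whole. The fingers move at their own pace and stop on an object; "newtons" is the grip in N (left out, the last holds). Time passes only in rows, so rows that do not move let the fingers close. It gives the time, the measured TCP pose, the force and the opening at its end, in the units of the state.
- get_obs(): the state, without advancing time (a new reading comes with each control period).
- read_camera(name): name is "side" or "top" or "wrist"; returns the picture (384x512x3 uint8, red, green, blue); there is no depth.
- calibration(name): a dict with "mtx" (3x3 intrinsics, pixels), "R" (3x3) and "t" (3): a world point X has camera coordinates R X + t; the wrist camera has in their place "hand_eye" (4x4, takes a point from camera to tool coordinates, whose origin is the TCP and whose axes are the flange's). Camera axes: x right, y down, z forward; pixel columns grow to the right and rows downward; lengths in m; the calibration is good to about 2 mm. A picture is of the moment at which its call begins: read the wrist's pose just before it. calibration takes no time and is no camera call.
- hand_in(): hands the job in, once; it reports no verdict.
Trained networks look in the newest picture that a camera, given by its name, has taken for a name from the list of things; names that differ only in an ending like _2 or _b are one class to them, and where a whole thing is asked for, a point or a joint stands for the part that bears it (a point fixed in the world has none). Each returns a list of dicts, best first, with "conf" (0 to 1); they miss things now and then, are a little off and sometimes report something else, mostly with a low value. They report only what shows in the picture. A call takes as long as a camera call. They do not tell look-alikes from the thing itself.
- regions_of(thing, camera): "region" (384x512 bool, what is visible of it) and "point" ([column, row] in pixels, amid what is visible of it).
The state is a dict: "t": time; "q": joint angles; "joint_vel": joint speeds; "joint_torque": joint torques, N m; "eef_pos": TCP position; "tool_rot": TCP orientation; "contact_force": force on the tool from outside, world axes, zero at the start; "torque": the same for the moment, N m; "gripper_width": opening from 0.0 (shut) to 1.0 (fully open).
Only numpy, scipy, OpenCV 4.12 (cv2) and the standard library are available. Lean on these libraries where they do the work, as an engineer would, in place of code of your own. Each camera call takes 0.05 s, during which the arm holds its last target.

## Working session

There is one attempt and no reset: what is moved stays moved. The work goes in short steps, Python scripts to look and compute and a tool call to move; the robot and the scene stay as the last step left them, time stands still between calls to the robot, and variables do not carry over. Pictures are saved under pics/ and viewed, and the job is handed in when it is done.

Besides the shell and the picture viewer there is one more tool, called after ">>>" in YAML: its name, and indented under it one key for each argument. send_rows: Moves the arm, as the interface text tells. Its arguments: {"type":"object","properties":{"motion":{"type":"string"},"newtons":{"type":"number"}},"required":["motion"]}

```bash
mkdir -p pics; ls
python3 - <<'E'
from station import *
import cv2
print(get_obs())
for n in ["side","top","wrist"]:
    im=read_camera(n); cv2.imwrite(f"pics/{n}0.png",im[:,:,::-1])
    print(n,calibration(n))
print(hold_point_z)
E
```

```text
pics
{'t': 0.0, 'q': array([-1.45611451,  0.47782212,  0.02233854,  1.55648381, -0.01149671,
        1.10933413, -0.08309229]), 'joint_vel': array([ 0.00016695,  0.00102335,  0.00074624,  0.00096099, -0.00157527,
       -0.00012678, -0.00140344]), 'joint_torque': array([ 6.00221265e-04, -5.96427405e+01,  1.60812322e+00, -2.81198144e+01,
        1.24548524e-02,  9.06746602e-03, -5.34267713e-06]), 'eef_pos': array([0.14901686, 0.65770727, 0.2302973 ]), 'tool_rot': array([-3.34685233e-05,  1.11144988e-01,  9.93803739e-01, -9.59016209e-04]), 'contact_force': array([1.02735451, 0.42683036, 0.75763784]), 'torque': array([ 0.01809937,  0.00905913, -0.04320562]), 'gripper_width': 0.9986038888699026}
side {'mtx': array([[386.94648035,   0.        , 254.8410492 ],
       [  0.        , 386.94648035, 189.88257066],
       [  0.        ,   0.        ,   1.        ]]), 'R': array([[ 9.69707871e-01, -2.44267311e-01, -3.53632355e-04],
       [-1.70717648e-01, -6.76688882e-01, -7.16203631e-01],
       [ 1.74705836e-01,  6.94568670e-01, -6.97891276e-01]]), 't': array([-0.54313823,  0.16762858,  1.123
[... 242 characters left out ...]
      [-9.92710741e-01,  2.08018622e-02, -1.18712538e-01],
       [ 1.18746018e-01,  3.77341682e-04, -9.92924590e-01]]), 't': array([0.03285063, 0.58362498, 1.3833487 ])}
wrist {'mtx': array([[343.35599043,   0.        , 256.15020866],
       [  0.        , 343.35599043, 187.95142981],
       [  0.        ,   0.        ,   1.        ]]), 'hand_eye': array([[-3.32032449e-05, -9.57817769e-01, -2.87376270e-01,
         7.35849045e-02],
       [ 9.99999912e-01, -1.52278488e-04,  3.92001049e-04,
        -1.00657552e-03],
       [-4.19226794e-04, -2.87376232e-01,  9.57817689e-01,
        -1.42089825e-01],
       [ 0.00000000e+00,  0.00000000e+00,  0.00000000e+00,
         1.00000000e+00]])}
0.0187
```

View pics/top0.png

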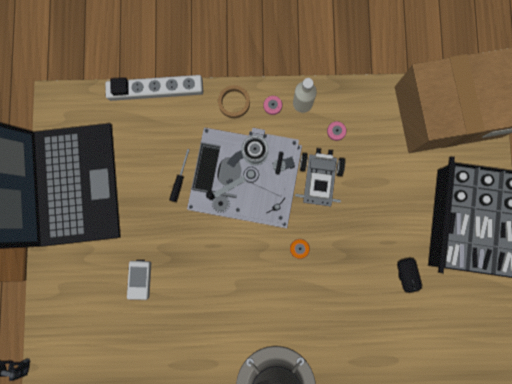

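View pics/side0.png

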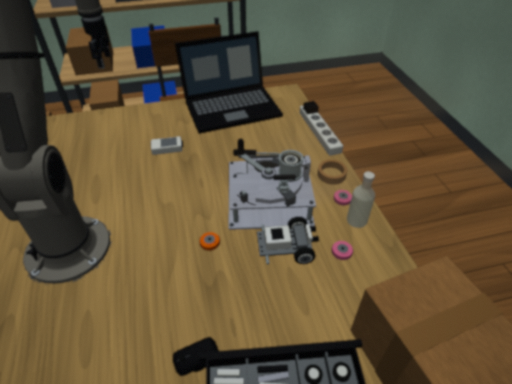

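View pics/wrist0.png

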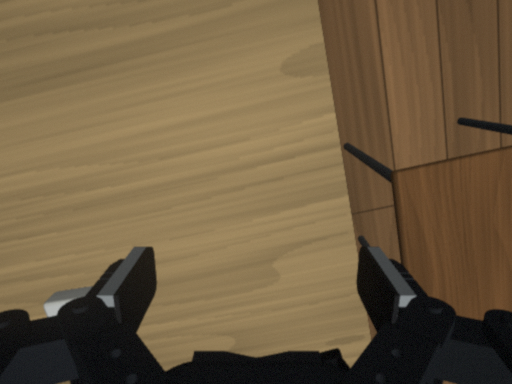

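```bash
cat > h.py <<'E'
from station import *
import cv2, numpy as np
def proj(n,X):
    c=calibration(n); p=c['mtx']@(c['R']@np.asarray(X,float)+c['t']); return p[:2]/p[2]
def back(n,uv,z):
    c=calibration(n); d=c['R'].T@np.linalg.solve(c['mtx'],[uv[0],uv[1],1.]); o=-c['R'].T@c['t']
    return o+d*(z-o[2])/d[2]
E
python3 - <<'E'
from h import *
im=read_camera("top")[:,:,::-1]; cv2.imwrite("pics/topc.png",cv2.resize(im[110:240,175:355],None,fx=4.4,fy=4.4,interpolation=cv2.INTER_CUBIC))
im=read_camera("side")[:,:,::-1]; cv2.imwrite("pics/sidec.png",cv2.resize(im[130:270,215:335],None,fx=4.2,fy=4.2,interpolation=cv2.INTER_CUBIC))
for cam in ["top","side"]:
  for t,z in [("feeder",0),("lever_grip",.16),("plunger_grip",.163),("feed_stop",.111),("wheel3",.16),("car",0.06),("screwdriver",0),("gear",.02),("mouse",.02),("battery",.03),("tray",.013)]:
    try:
      for r in regions_of(t,cam)[:3]:
        print(cam,t,round(r['conf'],2),np.round(r['point']),r['region'].sum(),np.round(back(cam,r['point'],z),3))
    except Exception as e: print(t,e)
E
```

```text
top feeder 0.77 [245. 175.] 8261 [0.628 0.081 0.   ]
top lever_grip 0.59 [264. 177.] 1516 [0.599 0.021 0.16 ]
top lever_grip 0.2 [221. 204.] 199 [0.527 0.141 0.16 ]
top feed_stop 0.52 [274. 206.] 51 [ 0.523 -0.004  0.111]
top wheel3 0.8 [272. 104.] 269 [ 0.805 -0.005  0.16 ]
top wheel3 0.79 [256. 148.] 328 [0.681 0.043 0.16 ]
top wheel3 0.67 [337. 129.] 275 [ 0.73  -0.184  0.16 ]
top car 0.84 [320. 173.] 1818 [ 0.622 -0.145  0.06 ]
top car 0.19 [273. 208.] 48 [ 0.521 -0.004  0.06 ]
top screwdriver 0.57 [176. 186.] 218 [0.599 0.296 0.   ]
top gear 0.69 [222. 203.] 213 [0.541 0.151 0.02 ]
top mouse 0.68 [410. 274.] 661 [ 0.318 -0.407  0.02 ]
top battery 0.94 [139. 282.] 851 [0.312 0.398 0.03 ]
top battery 0.75 [275. 163.] 160 [ 0.659 -0.013  0.03 ]
top tray 0.8 [247. 179.] 8028 [0.615 0.073 0.013]
side feeder 0.98 [266. 191.] 5935 [0.618 0.085 0.   ]
side feeder 0.37 [267. 186.] 992 [0.63  0.107 0.   ]
side lever_grip 0.75 [271. 184.] 1095 [ 0.595 -0.048  0.16 ]
side plunger_grip 0.67 [282. 175.] 152 [ 0.635 -0.022  0.163]
side feed_stop 0.64 [242. 196.] 30 [ 0.516 -0.028  0.111]
side feed_stop 0.31 [285. 177.] 145 [0.661 0.02  0.111]
side wheel3 0.77 [341. 252.] 331 [ 0.691 -0.314  0.16 ]
side wheel3 0.76 [206. 239.] 319 [ 0.389 -0.198  0.16 ]
side wheel3 0.64 [341. 198.] 202 [ 0.764 -0.146  0.16 ]
side car 0.74 [289. 239.] 1975 [ 0.616 -0.17   0.06 ]
side screwdriver 0.67 [248. 152.] 87 [0.611 0.304 0.   ]
side mouse 0.74 [191. 354.] 1047 [ 0.309 -0.403  0.02 ]
side battery 0.9 [166. 146.] 472 [0.32  0.375 0.03 ]
side battery 0.72 [266. 186.] 5875 [0.619 0.078 0.03 ]
side tray 0.79 [265. 191.] 5777 [0.613 0.073 0.013]
```

View pics/topc.png

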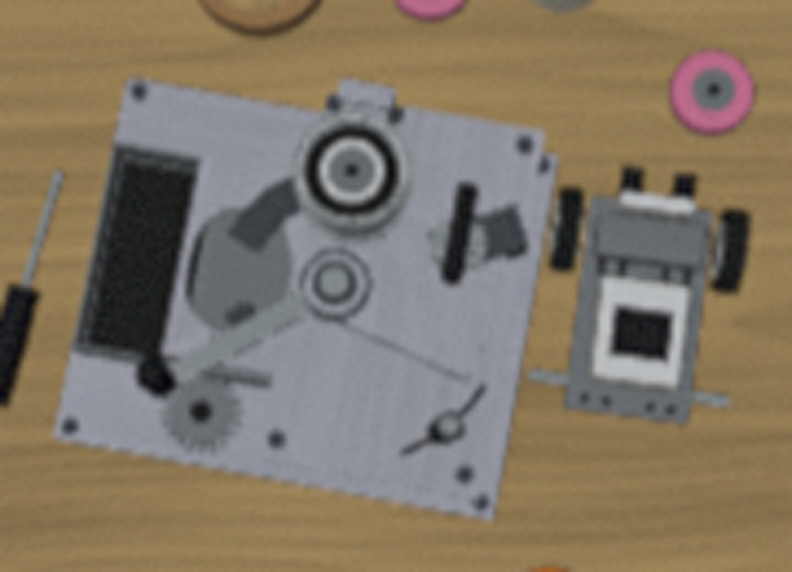

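View pics/sidec.png

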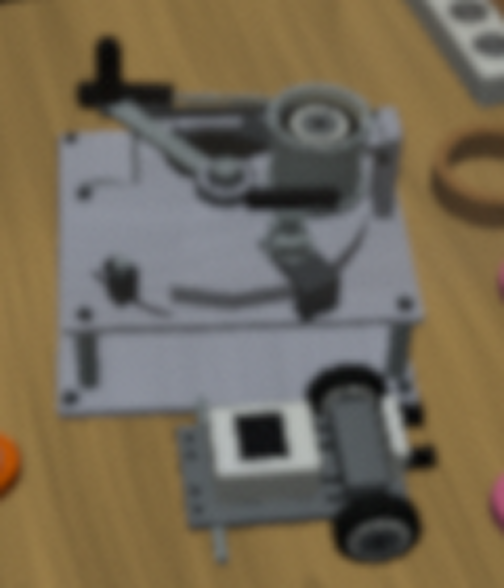

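```bash
cat >> h.py <<'E'
from scipy.optimize import least_squares
def fpt(p,P):
    c,s=np.cos(p[2]),np.sin(p[2]); P=np.asarray(P,float)
    return np.array([p[0]+c*P[0]-s*P[1],p[1]+s*P[0]+c*P[1],P[2]])
E
python3 - <<'E'
from h import *
tc=lambda u,v:(175+u/4.4-.4,110+v/4.4-.4); sc=lambda u,v:(215+u/4.2-.4,130+v/4.2-.4)
obs=[("top",tc(352,169),(.066,0,.168)),("top",tc(460,233),(.039,-.074,.163)),("top",tc(152,368),(-.084,.1,.166)),
("side",sc(108,42),(-.084,.1,.166)),("side",sc(293,198),(.039,-.074,.156)),("side",sc(319,122),(.066,0,.168))]
f=lambda p:np.concatenate([proj(n,fpt(p,P))-uv for n,uv,P in obs])
r=least_squares(f,[.6,.05,-.15]);print(r.x,np.round(r.fun.reshape(-1,2),1))
p=r.x
for P in [(.039,-.074,.156),(-.084,.1,.15),(.066,0,.168),(.006,.125,.013)]: print(P,fpt(p,P).round(3))
E
```

```text
[ 0.61655221  0.05697104 -0.2101955 ] [[ 0.9 -0.6]
 [ 0.8 -0.4]
 [ 0.   0.5]
 [-0.3 -1.1]
 [-0.8  0.1]
 [ 0.  -1.7]]
(0.039, -0.074, 0.156) [ 0.639 -0.024  0.156]
(-0.084, 0.1, 0.15) [0.555 0.172 0.15 ]
(0.066, 0, 0.168) [0.681 0.043 0.168]
(0.006, 0.125, 0.013) [0.649 0.178 0.013]
```

>>> send_rows:
  motion: "0 0 2 0 0 0 0;2.3 -3.3 0.6 0 0 0 0;2.3 -3.3 0.6 0 0 0 0;2.3 -3.3 0.6 0 0 0 0;2.3 -3.3 0.6 0 0 0 0;2.3 -3.3 0.6 0 0 0 0;2.3 -3.3 0.6 0 0 0 0;2.3 -3.3 0.6 0 0 0 0;2.3 -3.3 0.6 0 0 0 0;2.3 -3.3 0.6 0 0 0 0;2.3 -3.3 0.6 0 0 0 0;2.3 -3.3 0.6 0 0 0 0;2.3 -3.3 0.6 0 0 0 0;2.3 -3.3 0.6 0 0 0 0;2.3 -3.3 0.6 0 0 0 0;2.3 -3.3 0.6 0 0 0 0;2.3 -3.3 0.6 0 0 0 0"
  newtons: 40

```text
t: 2.77
eef_pos: [0.5117, 0.1197, 0.351]
tool_rot: [-0.0, 0.102, 0.995, 0.004]
contact_force: [0.6, 0.4, -1.8]
gripper_width: 0.999
```

>>> send_rows:
  motion: "2 -2 0.3 0 0 0 0;2 -2 0 0 0 0 0;2 -2 0 0 0 0 0;2 -2 0 0 0 0 0;0.5 -1 0 0 0 0 0.55;0 0 0 0 0 0 0.55;0 0 0 0 0 0 0.55;0 0 0 0 0 0 0.55"

```text
t: 3.43
eef_pos: [0.6039, 0.0133, 0.3575]
tool_rot: [0.003, 0.109, 0.994, 0.004]
contact_force: [0.4, -0.3, -0.1]
gripper_width: 0.462
```

Run:
```python
from h import *
o=get_obs();print({k:np.round(o[k],4) for k in ['t','q','eef_pos','tool_rot','contact_force','gripper_width']})
np.save("w1.npy",np.r_[o['eef_pos'],o['tool_rot']])
im=read_camera("wrist")[:,:,::-1]; cv2.imwrite("pics/w1.png",cv2.resize(im,None,fx=1.5,fy=1.5))
```

```text
{'t': np.float64(3.4333), 'q': array([-0.5168,  0.2807,  0.5066,  1.5993, -0.147 ,  1.2904,  1.3645]), 'eef_pos': array([0.6039, 0.0133, 0.3575]), 'tool_rot': array([0.0034, 0.1094, 0.994 , 0.0037]), 'contact_force': array([ 0.3787, -0.2753, -0.1454]), 'gripper_width': np.float64(0.4616)}
```

View pics/w1.png

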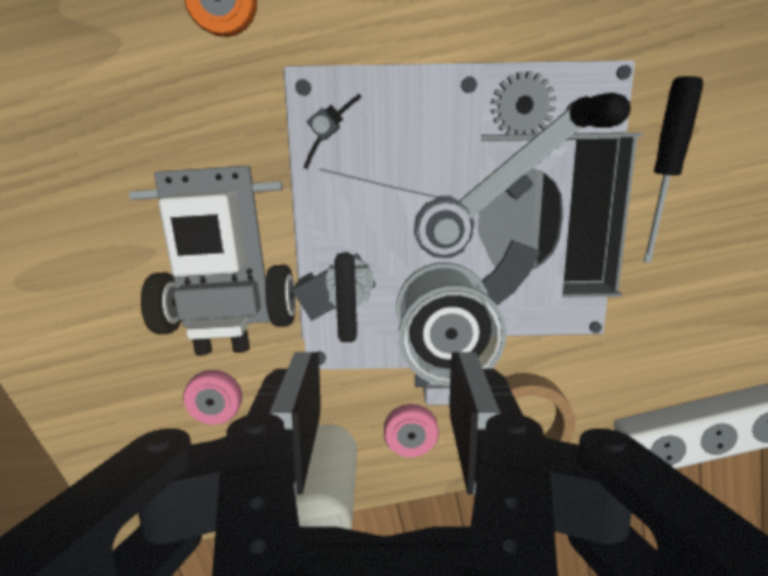

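```bash
cat >> h.py <<'E'
from scipy.spatial.transform import Rotation as Ro
def projw(pose,X):
    c=calibration("wrist"); H=c['hand_eye']; R=Ro.from_quat(np.r_[pose[4:],pose[3]]).as_matrix()
    Xt=R.T@(np.asarray(X,float)-pose[:3]); Xc=H[:3,:3].T@(Xt-H[:3,3]); p=c['mtx']@Xc; return p[:2]/p[2]
E
python3 - <<'E'
from h import *
tc=lambda u,v:(175+u/4.4-.4,110+v/4.4-.4); sc=lambda u,v:(215+u/4.2-.4,130+v/4.2-.4)
w=np.load("w1.npy"); k=1/1.5
obs=[("top",tc(352,169),(.066,0,.168)),("top",tc(460,233),(.039,-.074,.163)),("top",tc(152,368),(-.084,.1,.166)),
("side",sc(108,42),(-.084,.1,.166)),("side",sc(293,198),(.039,-.074,.156)),("side",sc(319,122),(.066,0,.168)),
("w",(346*k,297*k),(.039,-.074,.163)),("w",(452*k,334*k),(.066,0,.168)),("w",(612*k,109*k),(-.084,.1,.166))]
P=lambda n,X:projw(w,X) if n=="w" else proj(n,X)
for lo in (0,6):
  f=lambda p:np.concatenate([P(n,fpt(p,X))-uv for n,uv,X in obs[lo:]])
  r=least_squares(f,[.6,.05,-.15]);print(r.x,np.round(r.fun.reshape(-1,2),1).tolist())
p=r.x; np.save("p.npy",p)
for X in [(.039,-.074,.156),(-.084,.1,.15),(.066,0,.168),(.006,.125,.013)]: print(X,fpt(p,X).round(4))
print("bar ends",projw(w,fpt(p,(.039+.033,-.074,.163)))/k,projw(w,fpt(p,(.039-.033,-.074,.163)))/k)
for a in (-.14,0,.14):
  th=np.radians(130)+1.57+a
  print(a,projw(w,fpt(p,(.117*np.cos(th),.117*np.sin(th),.111)))/k)
print(projw(w,fpt(p,(0,0,.11)))/k)
E
```

```text
[ 0.61495805  0.05722484 -0.19906548] [[0.5, -0.1], [0.6, -0.2], [0.2, 1.5], [-1.1, -0.9], [-1.1, 0.1], [-0.5, -1.8], [-2.2, 2.1], [-1.2, 1.9], [3.0, -1.7]]
[ 0.61458301  0.05728553 -0.19724098] [[-2.2, 1.9], [-1.1, 1.6], [2.9, -2.3]]
(0.039, -0.074, 0.156) [ 0.6383 -0.0229  0.156 ]
(-0.084, 0.1, 0.15) [0.5518 0.1718 0.15  ]
(0.066, 0, 0.168) [0.6793 0.0444 0.168 ]
(0.006, 0.125, 0.013) [0.645  0.1787 0.013 ]
bar ends [344.89208476 343.88324422] [340.51731139 253.31726291]
-0.14 [355.98788642  90.59245941]
0 [337.91817786 105.36831293]
0.14 [322.30820579 122.43081059]
[441.76015683 226.82733151]
```

>>> send_rows:
  motion: "1.7 -1.8 -1 0 0 1 0.6;1.7 -1.8 -3.5 0 0 0 0.6;0 0 -3.5 0 0 0 0.6;0 0 -3.5 0 0 0 0.6;0 0 -2.5 0 0 0 0.6;0 0 -1 0 0 0 0.6;0 0 0 0 0 0 0.6;0 0 0 0 0 0 0.6"

```text
t: 4.15
eef_pos: [0.6371, -0.0094, 0.2064]
tool_rot: [0.006, 0.09, 0.996, 0.009]
contact_force: [0.4, 0.2, 0.2]
gripper_width: 0.4
```

```bash
cat > look.py <<'E'
from h import *
import sys
o=get_obs();print({k:np.round(o[k],4).tolist() for k in ['t','q','eef_pos','tool_rot','contact_force','gripper_width']})
np.save("w.npy",np.r_[o['eef_pos'],o['tool_rot']])
n=sys.argv[2]
im=read_camera(n)[:,:,::-1]
if len(sys.argv)>3:
    a,b,c,d=map(int,sys.argv[3:7]); im=im[a:b,c:d]
s=min(760/im.shape[1],580/im.shape[0])
cv2.imwrite(f"pics/{sys.argv[1]}.png",cv2.resize(im,None,fx=s,fy=s,interpolation=cv2.INTER_CUBIC)); print("scale",s)
E
python3 look.py w2 wrist
```

```text
{'t': 4.15, 'q': [-0.4151, 0.4601, 0.4649, 1.7124, -0.2565, 1.0129, 1.5319], 'eef_pos': [0.6371, -0.0094, 0.2064], 'tool_rot': [0.0063, 0.0904, 0.9958, 0.0088], 'contact_force': [0.3526, 0.2032, 0.2273], 'gripper_width': 0.3998}
scale 1.484375
```

View pics/w2.png

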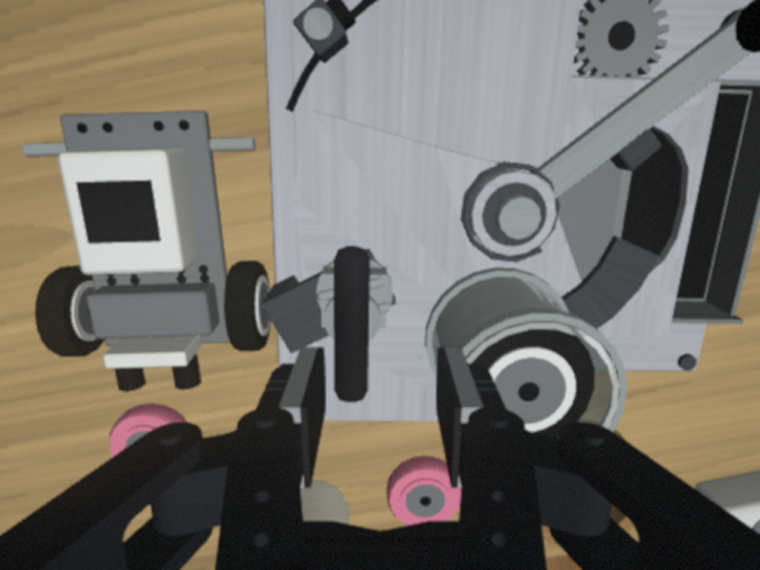

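```bash
cat >> h.py <<'E'
def backw(pose,uv,z):
    c=calibration("wrist"); H=c['hand_eye']; R=Ro.from_quat(np.r_[pose[4:],pose[3]]).as_matrix()
    d=R@H[:3,:3]@np.linalg.solve(c['mtx'],[uv[0],uv[1],1.]); o=R@H[:3,3]+pose[:3]
    return o+d*(z-o[2])/d[2]
def tilt(q):
    "world rotvec (deg) that makes tool z point straight down"
    R=Ro.from_quat(np.r_[q[1:],q[0]]).as_matrix(); z=R[:,2]; return np.degrees(np.cross(z,[0,0,-1])), np.degrees(np.arctan2(R[1,1],R[0,1]))
E
python3 - <<'E'
from h import *
w=np.load("w.npy"); k=1.484375
print(tilt(w[3:]))
for uv in [(352,250),(352,400)]: print(backw(w,np.array(uv)/k,.163).round(4))
for uv in [(346,252),(346.5,341)]: print('w1',backw(np.load("w1.npy"),np.array(uv)/1.5,.163).round(4))
E
```

```text
(array([-0.93988548,  0.80832212,  0.        ]), np.float64(79.62856828150598))
[ 0.6067 -0.0146  0.163 ]
[ 0.6687 -0.027   0.163 ]
w1 [ 0.6059 -0.0126  0.163 ]
w1 [ 0.6688 -0.0277  0.163 ]
```

>>> send_rows:
  motion: "0 -1 0 -0.9 0.8 0 0.6;0 -0.2 0 0 0 0 0.6;0 0 0 0 0 0 0.6"

```text
t: 4.45
eef_pos: [0.6399, -0.0213, 0.2119]
tool_rot: [0.003, 0.089, 0.996, 0.001]
contact_force: [-0.6, 0.3, -0.5]
gripper_width: 0.397
```

```bash
python3 look.py w3 wrist; python3 -c "
from h import *
print(tilt(get_obs()['tool_rot']))"
```

```text
{'t': 4.45, 'q': [-0.4087, 0.4648, 0.4746, 1.6941, -0.2414, 1.0339, 1.5376], 'eef_pos': [0.6399, -0.0213, 0.2119], 'tool_rot': [0.0034, 0.0893, 0.996, 0.0005], 'contact_force': [-0.5841, 0.2887, -0.4775], 'gripper_width': 0.3966}
scale 1.484375
(array([-0.02608138,  0.43659711,  0.        ]), np.float64(79.7403180046874))
```

View pics/w3.png

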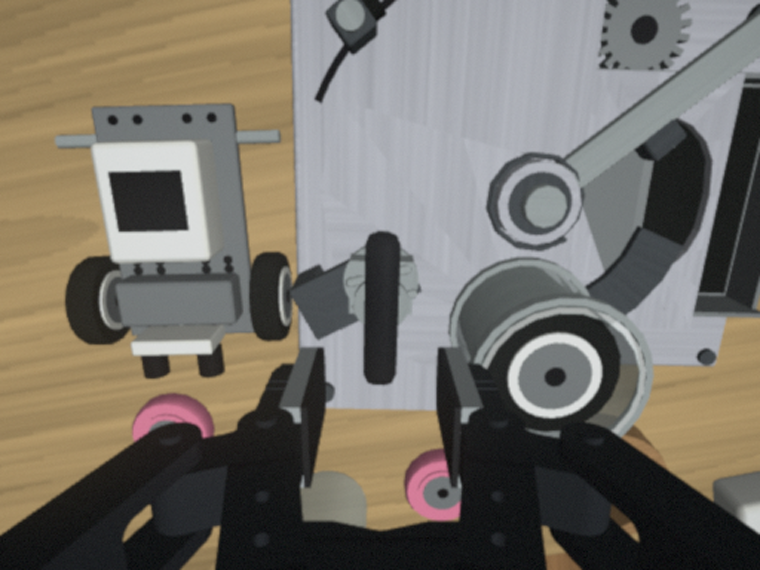

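>>> send_rows:
  motion: "-0.2 0 -2 0 0.4 0 0.65;0 0 -2 0 0 0 0.65;0 0 -2 0 0 0 0.65;0 0 -0.7 0 0 0 0.65;0 0 0 0 0 0 0.65;0 0 0 0 0 0 0.65"

```text
t: 5.0
eef_pos: [0.6422, -0.0224, 0.1493]
tool_rot: [0.006, 0.09, 0.996, 0.001]
contact_force: [-0.7, -0.5, -0.2]
gripper_width: 0.349
```

```bash
python3 look.py w4 wrist; python3 -c "
from h import *
print(tilt(get_obs()['tool_rot']))"
```

```text
{'t': 5.0, 'q': [-0.3826, 0.5336, 0.4453, 1.7451, -0.2824, 0.9142, 1.5701], 'eef_pos': [0.6422, -0.0224, 0.1493], 'tool_rot': [0.0058, 0.0902, 0.9959, 0.0013], 'contact_force': [-0.6946, -0.5164, -0.2093], 'gripper_width': 0.3493}
scale 1.484375
(array([-0.09749043,  0.70945759,  0.        ]), np.float64(79.65962675902507))
```

View pics/w4.png

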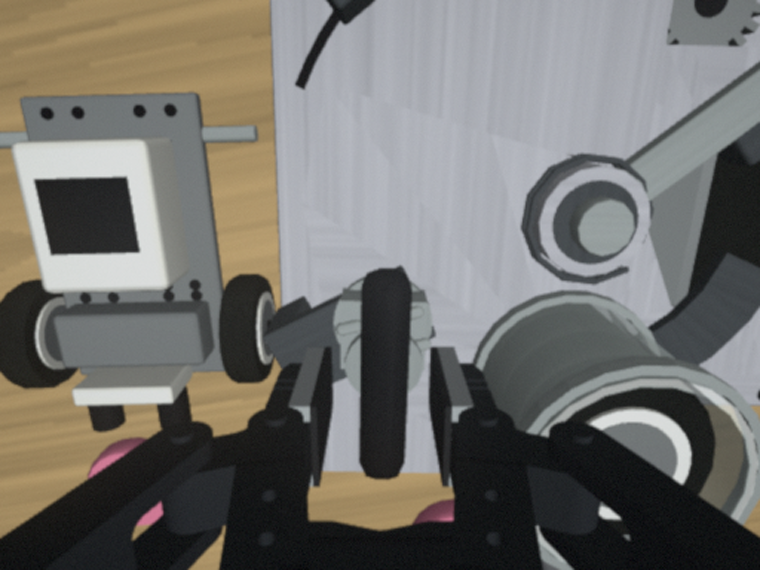

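>>> send_rows:
  motion: "-0.5 0 -0.8 0 0.7 -0.6 0.65;0 0 -0.3 0 0 0 0.65;0 0 0 0 0 0 0.65;0 0 0 0 0 0 1;0 0 0 0 0 0 1;0 0 0 0 0 0 1;0 0 0 0 0 0 1"
  newtons: 60

```text
t: 5.63
eef_pos: [0.6391, -0.021, 0.1413]
tool_rot: [0.002, 0.095, 0.995, 0.002]
contact_force: [0.3, 1.1, -1.5]
gripper_width: 0.147
```

```bash
python3 look.py w5 wrist; python3 -c "
from h import *
print(tilt(get_obs()['tool_rot']))"
```

```text
{'t': 5.6333, 'q': [-0.3823, 0.5421, 0.443, 1.7526, -0.2892, 0.9069, 1.5642], 'eef_pos': [0.6391, -0.021, 0.1413], 'tool_rot': [0.002, 0.0952, 0.9955, 0.0019], 'contact_force': [0.3448, 1.1123, -1.4723], 'gripper_width': 0.1467}
scale 1.484375
(array([-0.201227  ,  0.24770637,  0.        ]), np.float64(79.07391373963443))
```

View pics/w5.png

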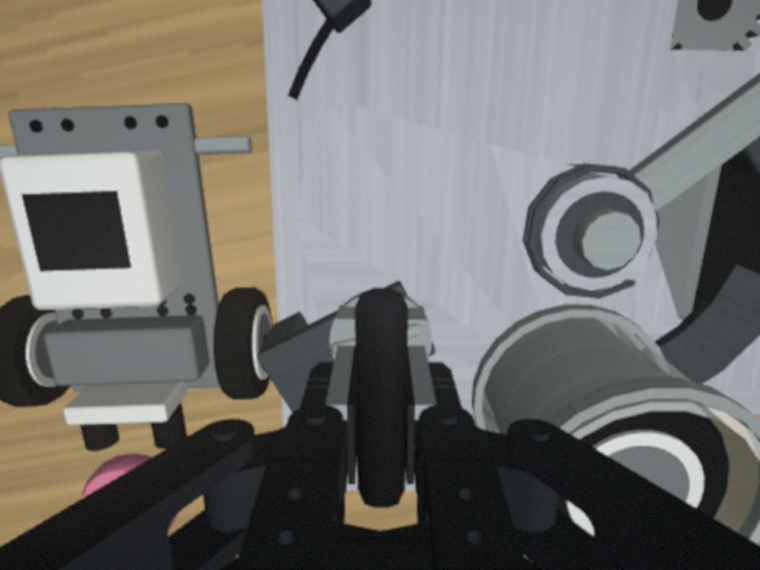

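>>> send_rows:
  motion: "0 0 0.7 0 0 0 1;0 0 0.6 0 0 0 1;0 0 0.5 0 0 0 1"
  newtons: 80

```text
t: 5.93
eef_pos: [0.6387, -0.0209, 0.1573]
tool_rot: [0.001, 0.095, 0.995, 0.001]
contact_force: [5.6, -0.0, -14.1]
gripper_width: 0.14
```

>>> send_rows:
  motion: "0 0 0.4 0 0 0 1;0 0 0.4 0 0 0 1"

```text
t: 6.1
eef_pos: [0.6376, -0.0208, 0.16]
tool_rot: [0.0, 0.095, 0.995, -0.0]
contact_force: [21.5, -2.7, -56.7]
gripper_width: 0.14
```

>>> send_rows:
  motion: "0.1 0 0.1 0 0 -7 1;0 0 0.15 0 0 -7 1;0 0 0.15 0 0 -7 1"

```text
t: 6.35
eef_pos: [0.6387, -0.0205, 0.1596]
tool_rot: [0.0, 0.279, 0.96, -0.001]
contact_force: [7.2, -0.7, -20.0]
gripper_width: 0.141
```

```bash
python3 -c "
from h import *
o=get_obs();print(tilt(o['tool_rot']),o['eef_pos'],o['contact_force'],o['torque'])"
```

```text
(array([ 0.15958663, -0.0391105 ,  0.        ]), np.float64(57.63212402572892)) [ 0.63872378 -0.02052572  0.15957928] [  7.22138742  -0.71343698 -20.040151  ] [-0.06816034 -1.66483487  0.01207992]
```

>>> send_rows:
  motion: "0 0 0.15 0 0 -7 1;0 0 0.15 0 0 -7 1;0 0 0.15 0 0 -7 1;0 0 0.15 0 0 -7 1;0 0 0.15 0 0 -7 1;0 0 0.15 0 0 -7 1;0 0 0.15 0 0 -7 1"

```text
t: 6.93
eef_pos: [0.6394, -0.0199, 0.1596]
tool_rot: [0.001, 0.659, 0.752, -0.005]
contact_force: [9.1, -3.1, -24.1]
gripper_width: 0.142
```

```bash
python3 -c "
from h import *
o=get_obs();print(tilt(o['tool_rot']),o['eef_pos'],o['contact_force'],o['torque'],o['q'])"; python3 look.py w6 wrist
```

```text
(array([ 0.48894466, -0.23174401,  0.        ]), np.float64(7.493793386818009)) [ 0.63936103 -0.01986281  0.15962896] [  9.10400779  -3.06312597 -24.07678423] [-0.47683879 -2.1666134   0.09240896] [-0.60543781  0.60840006  0.77483281  1.74594683 -0.48597381  0.99505996
  0.48369892]
{'t': 6.9333, 'q': [-0.6054, 0.6084, 0.7748, 1.7459, -0.486, 0.9951, 0.4837], 'eef_pos': [0.6394, -0.0199, 0.1596], 'tool_rot': [0.0013, 0.6594, 0.7518, -0.0045], 'contact_force': [9.104, -3.0631, -24.0768], 'gripper_width': 0.1425}
scale 1.484375
```

View pics/w6.png

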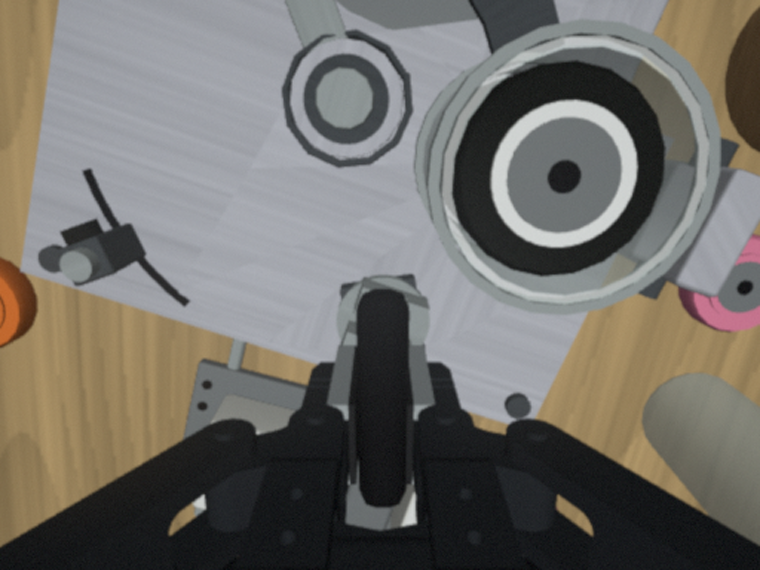

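>>> send_rows:
  motion: "0 0 0.15 0 0 -3.6 1;0 0 -0.2 0 0 0 1;0 0 -0.3 0 0 0 1;0 0 -0.2 0 0 0 1"

```text
t: 7.32
eef_pos: [0.64, -0.02, 0.1551]
tool_rot: [0.002, 0.687, 0.726, -0.005]
contact_force: [-7.5, 2.6, 17.3]
gripper_width: 0.143
```

```bash
python3 -c "
from h import *
o=get_obs();print(tilt(o['tool_rot']),o['eef_pos'],o['contact_force'],o['torque'])"
```

```text
(array([ 0.54297666, -0.27172152,  0.        ]), np.float64(3.1381248379407842)) [ 0.63996376 -0.01999153  0.15513129] [-7.51624446  2.61918358 17.30143148] [ 0.52503779  1.54455146 -0.013573  ]
```

>>> send_rows:
  motion: "0 0 0 0 0 0 1;0 0 0 0 0 0 0.65;0 0 0 0 0 0 0.65;0 0 0 0 0 0 0.65"

```text
t: 7.65
eef_pos: [0.6404, -0.0198, 0.1584]
tool_rot: [0.001, 0.687, 0.726, -0.004]
contact_force: [-0.0, -0.8, 0.3]
gripper_width: 0.353
```

```bash
python3 look.py w7 wrist
```

```text
{'t': 7.65, 'q': [-0.6144, 0.6179, 0.7925, 1.7457, -0.5044, 0.998, 0.4231], 'eef_pos': [0.6404, -0.0198, 0.1584], 'tool_rot': [0.0012, 0.6875, 0.7262, -0.0035], 'contact_force': [-0.0091, -0.779, 0.2694], 'gripper_width': 0.3526}
scale 1.484375
```

View pics/w7.png

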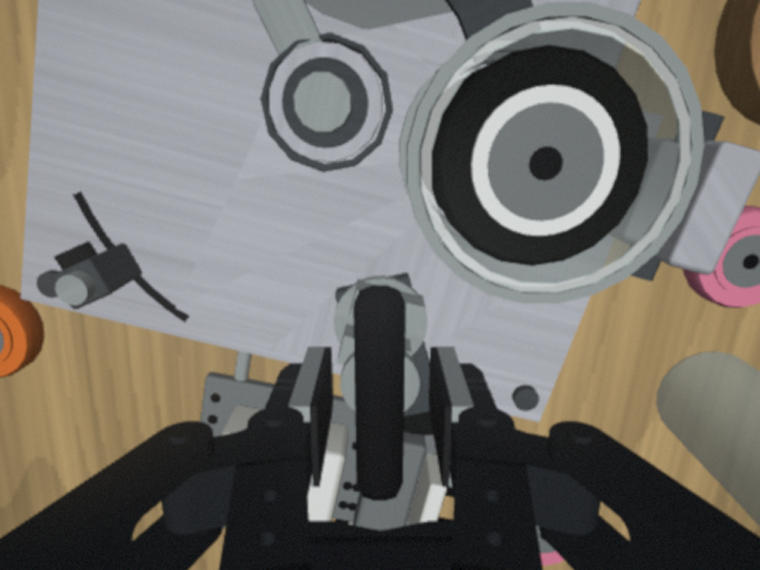

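>>> send_rows:
  motion: "0 0 2 0 0 0 0.65;0 0 3 0 0 0 0.65;0 0 3 0 0 0 0.65;0 0 2 0 0 0 0.65;-0.5 2 1 0 0 -7 0.65;-0.6 2 0 0 0 -7 0.65;-0.6 2 0 0 0 -7 0.65;-0.6 2 0 0 0 -7 0.65;-0.6 2 0 0 0 -7 0.7;-0.6 2 0 0 0 -7 0.75;-0.6 2 0 0 0 -7 0.8;-0.6 2 0 0 0 -7 0.8;-0.6 2 0 0 0 -5 0.8;0 0 0 0 0 0 0.8"

```text
t: 8.87
eef_pos: [0.5841, 0.1651, 0.2805]
tool_rot: [-0.002, 0.965, 0.263, 0.0]
contact_force: [0.4, 0.3, -0.7]
gripper_width: 0.195
```

```bash
python3 look.py w8 wrist;python3 look.py s8 side 130 270 215 335; python3 -c "
from h import *
o=get_obs();print(tilt(o['tool_rot']))"
```

```text
{'t': 8.8667, 'q': [-1.1842, 0.5829, 1.2123, 1.718, -0.5775, 1.2529, -0.8734], 'eef_pos': [0.5841, 0.1651, 0.2805], 'tool_rot': [-0.0018, 0.9649, 0.2627, 0.0003], 'contact_force': [0.4491, 0.3228, -0.7366], 'gripper_width': 0.1949}
scale 1.484375
{'t': 8.9167, 'q': [-1.1819, 0.582, 1.2129, 1.7185, -0.5757, 1.2522, -0.869], 'eef_pos': [0.5845, 0.1628, 0.2808], 'tool_rot': [-0.0012, 0.9646, 0.2636, 0.0005], 'contact_force': [0.1254, -0.3145, -0.0274], 'gripper_width': 0.1992}
scale 4.142857142857143
(array([-0.11216252,  0.05304749,  0.        ]), np.float64(-59.48344782782137))
```

View pics/w8.png

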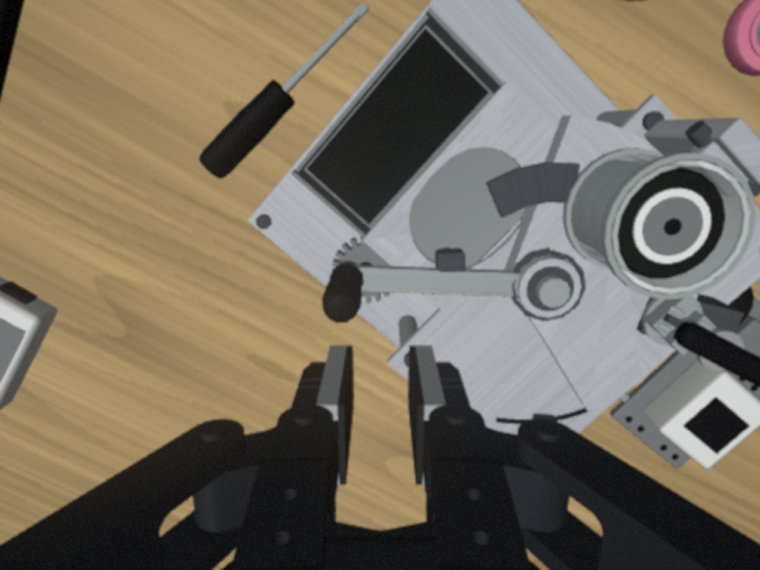

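View pics/s8.png

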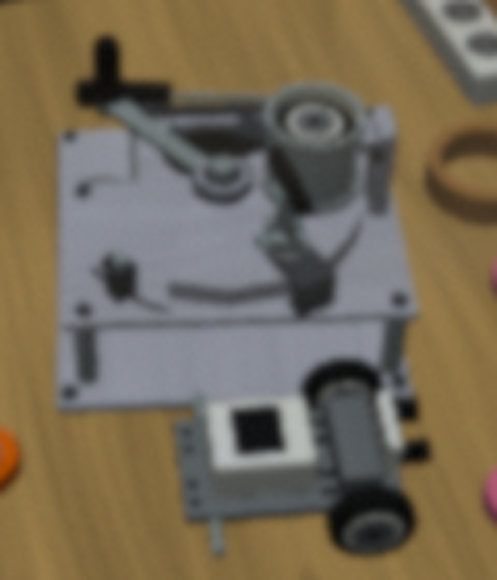

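Run:
```python
from h import *
o=get_obs();w=np.r_[o['eef_pos'],o['tool_rot']]; print(w.round(4))
im=read_camera("wrist")
w0=np.array([.5841,.1651,.2805,-.0018,.9649,.2627,.0003])
for uv,z in [((341,307),.166),((550,291),.118),((672,226),.168)]:
  print(backw(w0,np.array(uv)/1.484,z).round(4))
```

```text
[ 5.849e-01  1.605e-01  2.811e-01 -8.000e-04  9.647e-01  2.632e-01
  7.000e-04]
[0.5561 0.1729 0.166 ]
[0.6151 0.0599 0.118 ]
[0.6796 0.0503 0.168 ]
```

>>> send_rows:
  motion: "0 1.5 -1 0 0 -2.5 0.8;0 1.5 -2 0 0 0 0.8;0 0.3 -3 0 0 0 0.8;0 0 -3 0 0 0 0.8;0 0 -2 0 0 0 0.8;0 0 -1 0 0 0 0.8;0 0 0 0 0 0 0.8"

```text
t: 9.6
eef_pos: [0.5893, 0.1816, 0.1618]
tool_rot: [-0.001, 0.972, 0.237, 0.005]
contact_force: [-0.1, -0.3, 0.1]
gripper_width: 0.202
```

```bash
python3 look.py w9 wrist; python3 -c "
from h import *
o=get_obs();print(tilt(o['tool_rot']))"
```

```text
{'t': 9.6, 'q': [-1.1234, 0.7096, 1.0888, 1.8224, -0.7275, 1.0604, -0.8462], 'eef_pos': [0.5893, 0.1816, 0.1618], 'tool_rot': [-0.0014, 0.9716, 0.2367, 0.0053], 'contact_force': [-0.1375, -0.2987, 0.1111], 'gripper_width': 0.2016}
scale 1.484375
(array([-0.30560151,  0.6196495 ,  0.        ]), np.float64(-62.644397661177365))
```

View pics/w9.png

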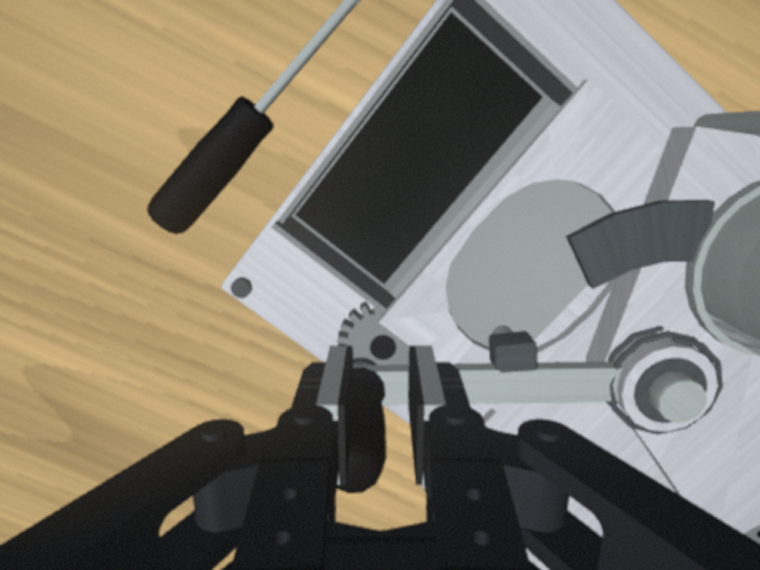

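Run:
```python
from h import *
w=np.load("w.npy"); k=1.484
print("tcp",projw(w,w[:3])*k,"hold",projw(w,w[:3]+[0,0,.019])*k)
print("post top",projw(w,[.555,.172,.166])*k,"post base",projw(w,[.555,.172,.108])*k)
for uv in [(361,472),(358,475)]: print(backw(w,np.array(uv)/k,.166).round(4))
for uv in [(366,392)]: print(backw(w,np.array(uv)/k,.112).round(4))
```

```text
tcp [378.7302623  370.90860425] hold [378.52496614 402.31896578]
post top [356.07397505 476.76170629] post base [362.26338439 388.80364013]
[0.5573 0.1714 0.166 ]
[0.5559 0.1718 0.166 ]
[0.5564 0.1708 0.112 ]
```

>>> send_rows:
  motion: "-0.2 0.5 -1.5 0 0.5 0 0.8;0 0 -1.5 0 0 0 0.8;-0.1 0.1 -0.7 0 0 0 0.8;0 0 0 0 0 0 0.8"

```text
t: 9.98
eef_pos: [0.59, 0.1864, 0.1275]
tool_rot: [-0.003, 0.972, 0.236, 0.005]
contact_force: [-0.5, -0.3, -0.6]
gripper_width: 0.2
```

```bash
cat > rel.py <<'E'
from h import *
A=np.array([.615,.0575])
o=get_obs();e=o['eef_pos'];d=e[:2]-A
t,y=tilt(o['tool_rot'])
ang=np.degrees(np.arctan2(d[1],d[0]))
print("z",e[2].round(4),"tcp radius",np.hypot(*d).round(4),"world dir",ang.round(1),"jaw yaw",y.round(1),"tilt",t.round(2),"F",o['contact_force'].round(1),"q",o['q'].round(2))
rad=d/np.hypot(*d); tan=np.array([-rad[1],rad[0]])
print("F radial,tangent",o['contact_force'][:2]@rad,o['contact_force'][:2]@tan)
E
python3 rel.py
```

```text
z 0.1275 tcp radius 0.1313 world dir 101.0 jaw yaw -62.7 tilt [-0.46  0.47  0.  ] F [-0.5 -0.3 -0.6] q [-1.1   0.75  1.04  1.84 -0.77  1.01 -0.82]
F radial,tangent -0.23285847603013365 0.5914305610052123
```

```bash
cat > arc.py <<'E'
from h import *
import sys
# print suggested shifts: arc of n steps of s deg (lever angle), from the measured pose
A=np.array([.615,.0575]); n=int(sys.argv[1]); s=float(sys.argv[2]); R=.1314
o=get_obs(); e=o['eef_pos']; d=e[:2]-A; th=np.degrees(np.arctan2(d[1],d[0])); t,y=tilt(o['tool_rot'])
phi=th+8.5; print("phi",phi.round(1),"lever",np.radians(phi-117.6).round(3),"radius",np.hypot(*d).round(4),"yaw err",((phi-y+90)%180-90).round(1),"tilt",t.round(2),"z",e[2].round(4),"F",o['contact_force'].round(1))
c=e[:2]
for i in range(1,n+1):
    a=np.radians(th+s*i); p=A+R*np.array([np.cos(a),np.sin(a)])
    print(np.round((p-c)*100,2)); c=p
E
python3 arc.py 6 5; ls
```

```text
phi 109.5 lever -0.142 radius 0.1313 yaw err -7.8 tilt [-0.46  0.47  0.  ] z 0.1275 F [-0.5 -0.3 -0.6]
[-1.12 -0.25]
[-1.09 -0.36]
[-1.05 -0.46]
[-1.01 -0.55]
[-0.96 -0.63]
[-0.9  -0.71]
arc.py
h.py
look.py
p.npy
pics
rel.py
w.npy
w1.npy
```

>>> send_rows:
  motion: "-1.1 -0.3 0 0 0 0 0.8;-1.1 -0.4 0 0 0 3 0.8;-1 -0.5 0 0 0 5 0.8;-1 -0.6 0 0 0 5 0.8"

```text
t: 10.32
eef_pos: [0.5516, 0.1723, 0.1282]
tool_rot: [-0.003, 0.937, 0.349, 0.009]
contact_force: [3.5, 3.7, -3.6]
gripper_width: 0.201
```

```bash
python3 arc.py 8 6; python3 look.py w10 wrist
```

```text
phi 127.4 lever 0.171 radius 0.1311 yaw err -3.5 tilt [-0.71  0.84  0.  ] z 0.1282 F [ 3.5  3.7 -3.6]
[-1.18 -0.7 ]
[-1.09 -0.85]
[-0.99 -0.95]
[-0.89 -1.05]
[-0.77 -1.14]
[-0.65 -1.21]
[-0.52 -1.27]
[-0.38 -1.32]
{'t': 10.3167, 'q': [-1.1254, 0.6548, 1.0156, 1.9442, -0.7136, 0.9307, -0.6086], 'eef_pos': [0.5516, 0.1723, 0.1282], 'tool_rot': [-0.0032, 0.937, 0.3493, 0.009], 'contact_force': [3.5027, 3.7351, -3.5965], 'gripper_width': 0.201}
scale 1.484375
```

View pics/w10.png

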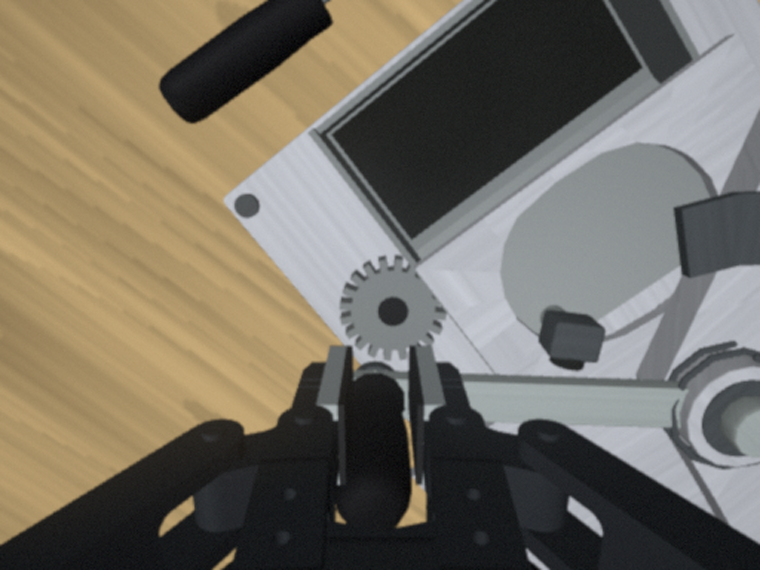

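>>> send_rows:
  motion: "-1.2 -0.7 0 -0.7 0.8 7 0.8;-1.1 -0.8 0 0 0 7 0.8;-1 -1 0 0 0 6 0.8;-0.9 -1 0 0 0 6 0.8;-0.8 -1.1 0 0 0 6 0.8;-0.6 -1.2 0 0 0 6 0.8;-0.5 -1.3 0 0 0 6 0.8"

```text
t: 10.95
eef_pos: [0.4932, 0.1141, 0.1306]
tool_rot: [-0.006, 0.727, 0.686, 0.008]
contact_force: [-1.7, 6.3, -3.3]
gripper_width: 0.201
```

```bash
python3 arc.py 8 5; python3 look.py w11 wrist; python3 look.py t11 top 110 240 175 355
```

```text
phi 163.6 lever 0.802 radius 0.1343 yaw err -13.1 tilt [-1.13  0.25  0.  ] z 0.1306 F [-1.7  6.3 -3.3]
[-0.17 -1.18]
[-0.34 -1.09]
[-0.25 -1.12]
[-0.15 -1.14]
[-0.05 -1.15]
[ 0.05 -1.15]
[ 0.15 -1.14]
[ 0.25 -1.12]
{'t': 10.95, 'q': [-1.0128, 0.4446, 0.8558, 2.0948, -0.4973, 0.7996, 0.0922], 'eef_pos': [0.4932, 0.1141, 0.1306], 'tool_rot': [-0.0057, 0.7275, 0.686, 0.0084], 'contact_force': [-1.712, 6.3317, -3.3266], 'gripper_width': 0.2009}
scale 1.484375
{'t': 11.0, 'q': [-1.0094, 0.4421, 0.857, 2.098, -0.4945, 0.7994, 0.0989], 'eef_pos': [0.492, 0.1109, 0.1307], 'tool_rot': [-0.0058, 0.7264, 0.6872, 0.0077], 'contact_force': [-3.1102, 1.7987, -3.4167], 'gripper_width': 0.1985}
scale 4.222222222222222
```

View pics/w11.png

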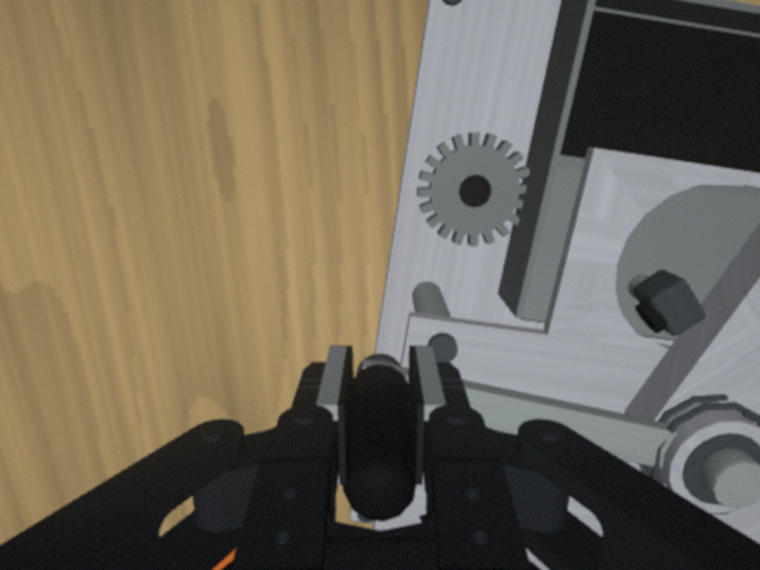

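View pics/t11.png

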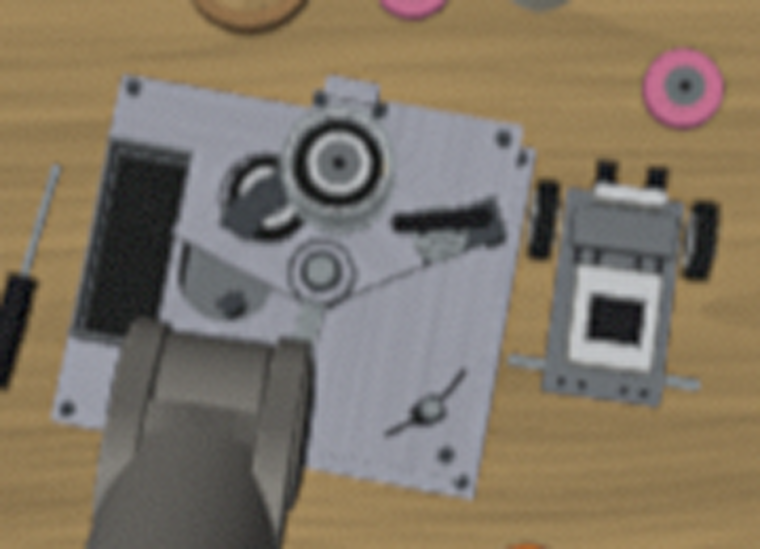

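>>> send_rows:
  motion: "-0.1 -1.2 -0.1 -1 0.2 2 0.8;-0.2 -1.2 0 0 0 3 0.8;-0.2 -1.2 0 0 0 3 0.8;-0.1 -1.2 0 0 0 3 0.8;0 -1.2 0 0 0 3 0.8"

```text
t: 11.47
eef_pos: [0.4836, 0.0654, 0.1301]
tool_rot: [-0.01, 0.641, 0.767, 0.001]
contact_force: [-2.8, 7.0, 0.4]
gripper_width: 0.198
```

```bash
python3 arc.py 8 4; python3 look.py t12 top 110 240 175 355
```

```text
phi 185.1 lever 1.177 radius 0.1317 yaw err -5.2 tilt [-0.82 -0.85 -0.  ] z 0.1301 F [-2.8  7.   0.4]
[ 0.   -0.92]
[ 0.04 -0.92]
[ 0.1  -0.91]
[ 0.17 -0.9 ]
[ 0.23 -0.89]
[ 0.29 -0.87]
[ 0.35 -0.85]
[ 0.41 -0.82]
{'t': 11.4667, 'q': [-0.8933, 0.4059, 0.802, 2.1182, -0.4327, 0.7948, 0.3622], 'eef_pos': [0.4836, 0.0654, 0.1301], 'tool_rot': [-0.0103, 0.641, 0.7675, 0.0007], 'contact_force': [-2.7715, 7.0446, 0.3576], 'gripper_width': 0.1978}
scale 4.222222222222222
```

View pics/t12.png

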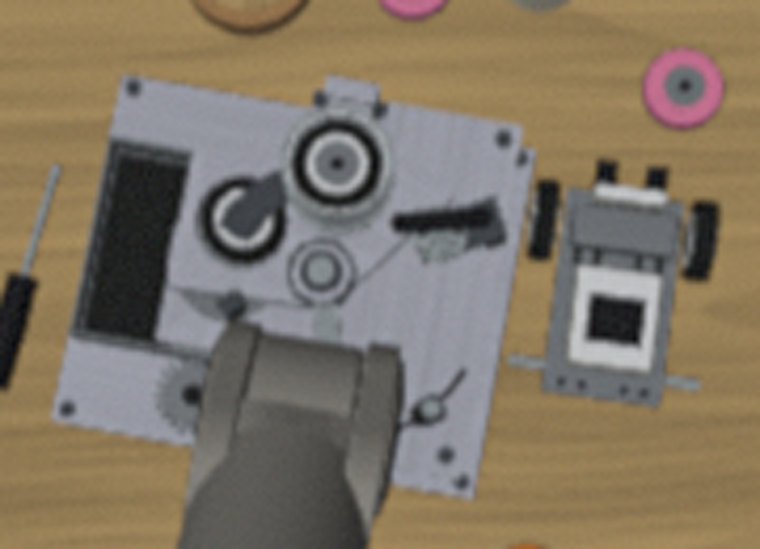

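>>> send_rows:
  motion: "0 -0.9 -0.1 -0.8 -0.8 3 0.8;0 -0.8 0 0 0 4 0.8;0.1 -0.4 0 0 0 2 0.8;0 -0.2 0 0 0 1 0.8"

```text
t: 11.85
eef_pos: [0.4843, 0.0452, 0.1297]
tool_rot: [-0.004, 0.575, 0.818, 0.0]
contact_force: [-1.4, 5.4, 0.7]
gripper_width: 0.2
```

```bash
python3 arc.py 8 1; python3 rel.py|tail -1
```

```text
phi -166.1 lever -4.952 radius 0.1313 yaw err -5.9 tilt [-0.26 -0.36 -0.  ] z 0.1297 F [-1.4  5.4  0.7]
[ 0.01 -0.23]
[ 0.03 -0.23]
[ 0.03 -0.23]
[ 0.04 -0.23]
[ 0.04 -0.23]
[ 0.04 -0.23]
[ 0.05 -0.22]
[ 0.05 -0.22]
F radial,tangent 0.8563536458127977 -5.511244936714381
```

>>> send_rows:
  motion: "0 -0.3 0 0 0 1 0.8;0 -0.3 0 0 0 1 0.8;0 -0.2 0 0 0 1 0.8"

```text
t: 12.1
eef_pos: [0.4845, 0.0415, 0.1298]
tool_rot: [-0.006, 0.558, 0.83, 0.001]
contact_force: [-3.3, 4.4, -1.1]
gripper_width: 0.199
```

```bash
python3 arc.py 1 1; python3 rel.py|tail -1
```

```text
phi -164.5 lever -4.924 radius 0.1315 yaw err -6.8 tilt [-0.46 -0.56 -0.  ] z 0.1298 F [-3.3  4.4 -1.1]
[ 0.04 -0.23]
F radial,tangent 2.721912062458304 -4.7678470133207504
```

>>> send_rows:
  motion: "0 -0.4 0 0.5 -0.5 0 0.8;0.1 -0.4 0 0 0 0.5 0.8;0 -0.4 0 0 0 0.5 0.8;0.1 -0.4 0 0 0 0.5 0.8"

```text
t: 12.43
eef_pos: [0.4869, 0.0329, 0.1298]
tool_rot: [-0.009, 0.552, 0.834, 0.008]
contact_force: [-4.3, 5.3, 2.2]
gripper_width: 0.203
```

```bash
python3 arc.py 1 1; python3 rel.py|tail -1
```

```text
phi -160.6 lever -4.856 radius 0.1305 yaw err -3.7 tilt [-1.32 -0.36 -0.  ] z 0.1298 F [-4.3  5.3  2.2]
[-0.05 -0.24]
F radial,tangent 3.2326047995033664 -6.015847505267248
```

>>> send_rows:
  motion: "0 -0.4 0 -1.2 -0.3 0 0.8;0.1 -0.4 0 0 0 0.5 0.8;0.1 -0.4 0 0 0 0.5 0.8"

```text
t: 12.68
eef_pos: [0.4893, 0.0261, 0.1297]
tool_rot: [-0.004, 0.549, 0.836, 0.001]
contact_force: [-3.7, 5.6, 4.1]
gripper_width: 0.203
```

```bash
python3 arc.py 1 1; python3 rel.py|tail -1;python3 look.py t13 top 110 240 175 355; python3 look.py s13 side 130 270 215 335
```

```text
phi -157.5 lever -4.801 radius 0.1296 yaw err -1.0 tilt [-0.33 -0.27 -0.  ] z 0.1297 F [-3.7  5.6  4.1]
[-0.12 -0.27]
F radial,tangent 2.2713993392743546 -6.375885830163675
{'t': 12.6833, 'q': [-0.7797, 0.3888, 0.7468, 2.1182, -0.3862, 0.7741, 0.6224], 'eef_pos': [0.4893, 0.0261, 0.1297], 'tool_rot': [-0.0036, 0.5485, 0.8361, 0.0011], 'contact_force': [-3.7481, 5.6359, 4.1414], 'gripper_width': 0.2027}
scale 4.222222222222222
{'t': 12.7333, 'q': [-0.7789, 0.3889, 0.7471, 2.118, -0.3862, 0.7741, 0.6232], 'eef_pos': [0.4894, 0.0256, 0.1297], 'tool_rot': [-0.0035, 0.5486, 0.8361, 0.001], 'contact_force': [-2.3765, 5.4221, 1.1796], 'gripper_width': 0.1997}
scale 4.142857142857143
```

View pics/s13.png

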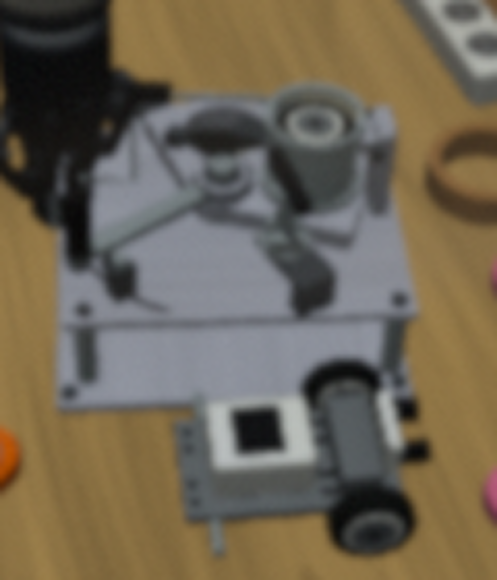

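View pics/t13.png

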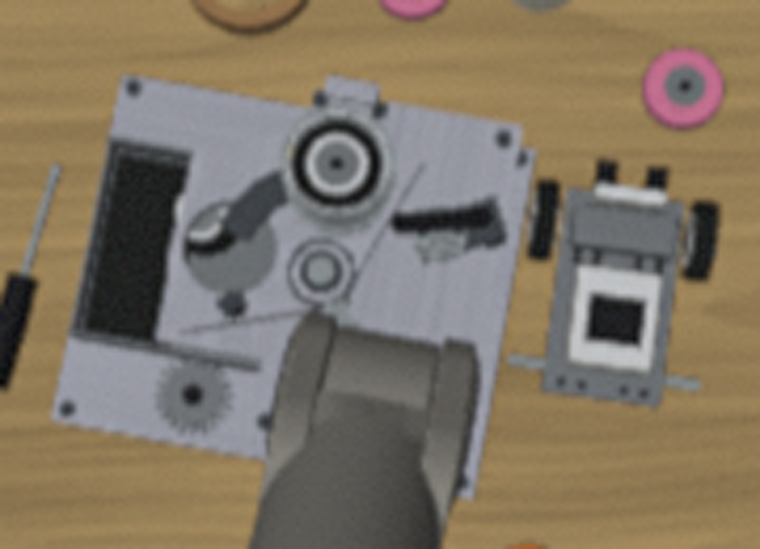

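>>> send_rows:
  motion: "0.1 -0.4 0 -0.3 -0.3 0.5 0.8;0 -0.4 0 0 0 1 0.8;0.1 -0.4 0 0 0 1 0.8"

```text
t: 13.03
eef_pos: [0.4915, 0.0196, 0.1296]
tool_rot: [-0.003, 0.534, 0.845, 0.001]
contact_force: [-4.7, 4.5, 2.9]
gripper_width: 0.203
```

```bash
python3 arc.py 1 1; python3 rel.py|tail -1
```

```text
phi -154.5 lever -4.748 radius 0.1292 yaw err 0.1 tilt [-0.27 -0.21 -0.  ] z 0.1296 F [-4.7  4.5  2.9]
[-0.14 -0.28]
F radial,tangent 3.159033231098099 -5.699995038347193
```

>>> send_rows:
  motion: "0.1 -0.4 0 0 0 1 0.8;0.1 -0.4 0 0 0 1 0.8"

```text
t: 13.2
eef_pos: [0.4926, 0.016, 0.1296]
tool_rot: [-0.006, 0.521, 0.853, 0.001]
contact_force: [-7.0, 14.5, 7.1]
gripper_width: 0.198
```

```bash
python3 arc.py 1 1; python3 rel.py|tail -1
```

```text
phi -152.8 lever -4.719 radius 0.1292 yaw err 0.1 tilt [-0.52 -0.53 -0.  ] z 0.1296 F [-7.  14.5  7.1]
[-0.13 -0.29]
F radial,tangent 1.9195632330634729 -15.995808846462324
```

>>> send_rows:
  motion: "0.1 -0.4 0 0 0 0 0.8;0.1 -0.4 0 0 0 0 0.8"

```text
t: 13.37
eef_pos: [0.4925, 0.0163, 0.1296]
tool_rot: [-0.013, 0.523, 0.852, 0.003]
contact_force: [-8.0, 13.8, 8.5]
gripper_width: 0.2
```

```bash
python3 arc.py 1 1; python3 rel.py|tail -1
```

```text
phi -152.9 lever -4.721 radius 0.1292 yaw err 0.1 tilt [-1.11 -1.05 -0.  ] z 0.1296 F [-8.  13.8  8.5]
[-0.13 -0.29]
F radial,tangent 3.1551283588467256 -15.620663789026151
```

>>> send_rows:
  motion: "0.2 -0.6 0 -0.5 -0.5 0 0.8;0 0 2 -0.5 -0.5 0 0.8;0 0 3 0 0 0 0.8;0 0 3 0 0 0 0.8;0 0 2 0 0 0 0.8;0 0 1 0 0 0 0.8"

```text
t: 13.87
eef_pos: [0.493, 0.0215, 0.2417]
tool_rot: [-0.008, 0.532, 0.847, -0.0]
contact_force: [0.1, -0.4, 0.3]
gripper_width: 0.201
```

```bash
python3 arc.py 1 1;python3 look.py t14 top 110 240 175 355; python3 look.py s14 side 130 270 215 335
```

```text
phi -155.0 lever -4.759 radius 0.1272 yaw err -0.8 tilt [-0.43 -0.76 -0.  ] z 0.2417 F [ 0.1 -0.4  0.3]
[-0.34 -0.34]
{'t': 13.8667, 'q': [-0.885, 0.2153, 0.8439, 1.9989, -0.198, 1.0202, 0.5032], 'eef_pos': [0.493, 0.0215, 0.2417], 'tool_rot': [-0.0076, 0.5319, 0.8468, -0.0004], 'contact_force': [0.0503, -0.3772, 0.3116], 'gripper_width': 0.2014}
scale 4.222222222222222
{'t': 13.9167, 'q': [-0.8847, 0.2141, 0.844, 1.9971, -0.1978, 1.0204, 0.5034], 'eef_pos': [0.494, 0.0215, 0.2428], 'tool_rot': [-0.0068, 0.5318, 0.8469, 0.0006], 'contact_force': [1.6772, -0.0216, 1.4984], 'gripper_width': 0.1995}
scale 4.142857142857143
```

View pics/s14.png

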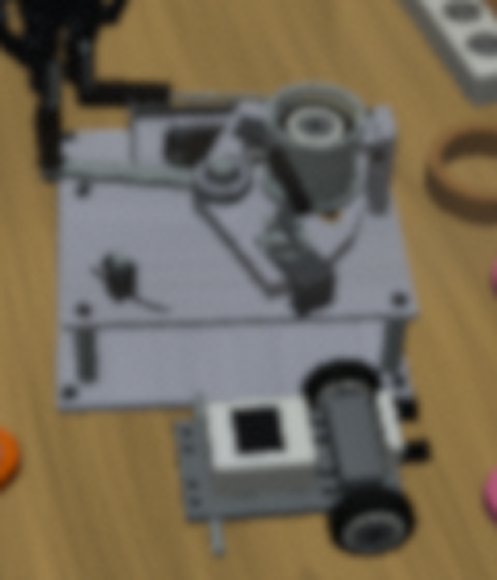

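View pics/t14.png

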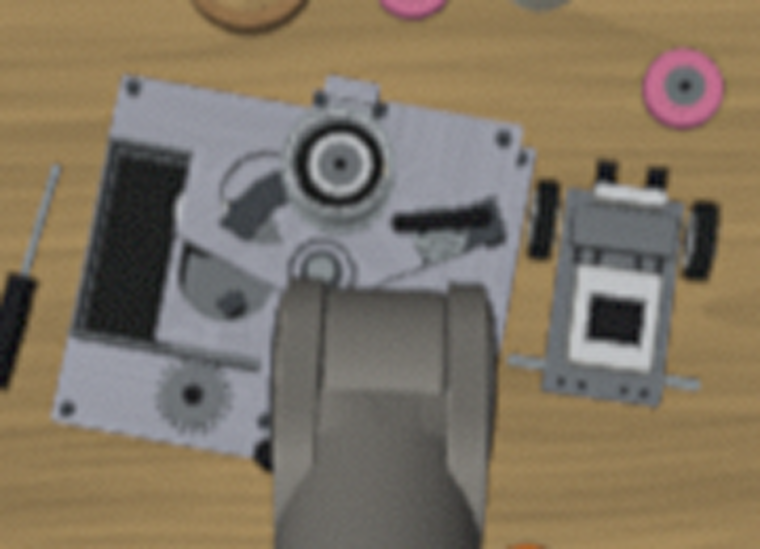

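>>> send_rows:
  motion: "0.7 1.3 0 -0.4 -0.7 -7 0.8;0.7 1.3 0 0 0 -7 0.8;0.7 1.3 0 0 0 -7 0.8;0.7 1.3 0 0 0 -7 0.8;0.7 1.3 0 0 0 -7 0.8;0.7 1.3 0 0 0 -7 0.8;0.7 1.3 0 0 0 -7 0.8;0.7 1.3 0 0 0 -7 0.8;0.7 1.3 0 0 0 -7 0.8;0.7 1.3 0 0 0 -7 0.8;0.7 1.3 0 0 0 -7 0.8;0.7 1.3 0 0 0 -7 0.8;0.7 1.3 0 0 0 -4 0.8;0 0 0 0 0 0 0.8"

```text
t: 15.13
eef_pos: [0.583, 0.1941, 0.2208]
tool_rot: [0.002, 0.976, 0.218, -0.008]
contact_force: [-0.5, 1.2, -0.2]
gripper_width: 0.201
```

```bash
python3 rel.py; python3 look.py w15 wrist;python3 look.py t15 top 110 240 175 355; python3 look.py s15 side 130 270 215 335
```

```text
z 0.2208 tcp radius 0.1403 world dir 103.2 jaw yaw -64.9 tilt [ 0.43 -0.85  0.  ] F [-0.5  1.2 -0.2] q [-1.15  0.63  1.09  1.75 -0.6   1.16 -1.01]
F radial,tangent 1.292130575291021 0.24858983930035192
{'t': 15.1333, 'q': [-1.1526, 0.6258, 1.0911, 1.7523, -0.5968, 1.1598, -1.01], 'eef_pos': [0.583, 0.1941, 0.2208], 'tool_rot': [0.002, 0.976, 0.2175, -0.0081], 'contact_force': [-0.5369, 1.2013, -0.1925], 'gripper_width': 0.2012}
scale 1.484375
{'t': 15.1833, 'q': [-1.1519, 0.6244, 1.0915, 1.7548, -0.5947, 1.1593, -1.0063], 'eef_pos': [0.5822, 0.1922, 0.2206], 'tool_rot': [0.0024, 0.9758, 0.2186, -0.0087], 'contact_force': [-0.9986, 0.9601, -0.8926], 'gripper_width': 0.201}
scale 4.222222222222222
{'t': 15.2333, 'q': [-1.1512, 0.6223, 1.0926, 1.7561, -0.5934, 1.1594, -1.0045], 'eef_pos': [0.5819, 0.1907, 0.2212], 'tool_rot': [0.0023, 0.9758, 0.2187, -0.0087], 'contact_force': [-0.2244, -0.6935, -0.3987], 'gripper_width': 0.1973}
scale 4.142857142857143
```

View pics/w15.png

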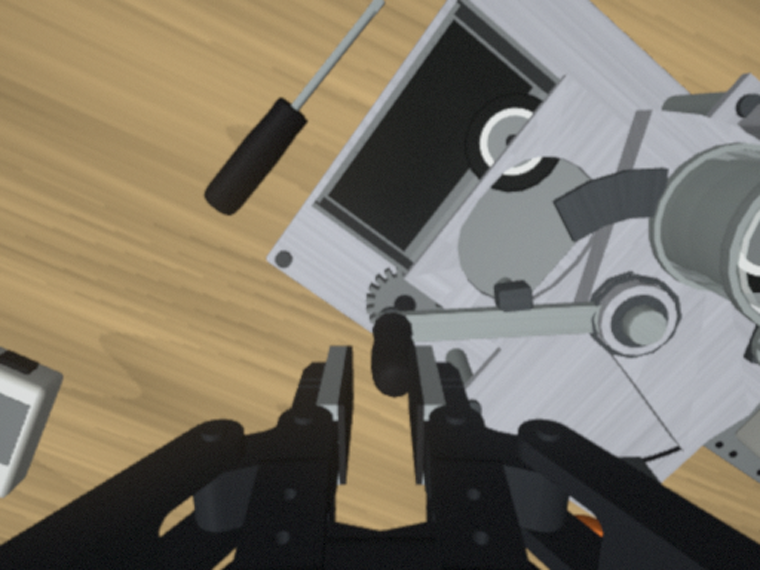

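View pics/s15.png

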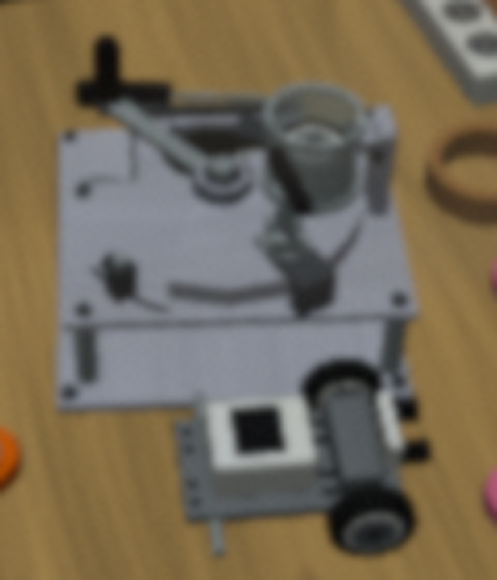

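```bash
python3 - <<'E'
from h import *
w=np.load("w.npy")
w=np.array([.583,.1941,.2208,.002,.976,.2175,-.0081])
p=np.array([.615,.0575,np.radians(117.6-130)])
t=fpt(p,(.006,.125,.013)); x=backw(w,np.array([513,142])/1.484,.035); print(t,x,np.hypot(*(x-t)[:2]))
print(np.array(proj('top',x)),(np.array(proj('top',x))-[175,110])*4.222)
E
python3 rel.py
```

```text
[0.64770195 0.17829562 0.013     ] [0.67233397 0.14446372 0.035     ] 0.04184894858766361
[223.21030615 159.8230935 ] [203.54391258 210.35310074]
z 0.222 tcp radius 0.1364 world dir 104.1 jaw yaw -64.8 tilt [ 0.42 -0.88  0.  ] F [-0.1 -0.2  1.6] q [-1.15  0.62  1.09  1.76 -0.59  1.16 -1.  ]
F radial,tangent -0.2055023679464116 0.205263685120939
```

View pics/t15.png

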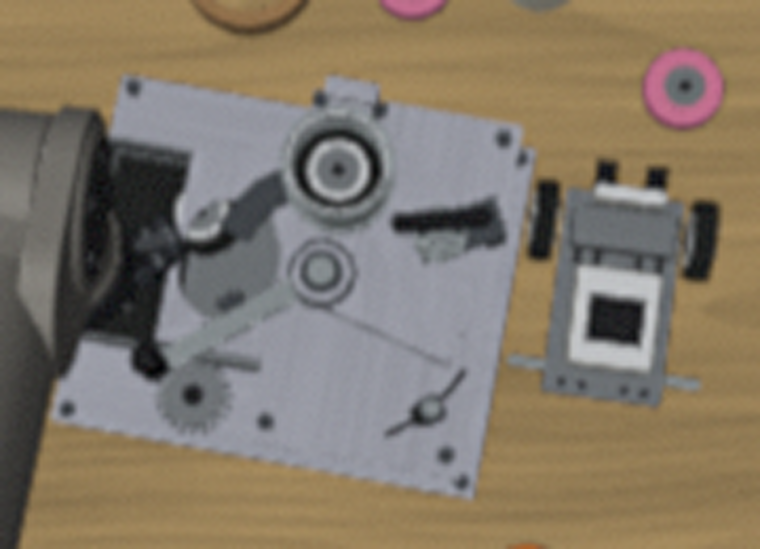

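>>> send_rows:
  motion: "0.6 -0.2 -2 0.4 -0.8 2 0.8;0.2 0 -2.5 0 0 0 0.8;0 0 -2.5 0 0 0 0.8;0 0 -1.5 0 0 0 0.8;0 0 -0.5 0 0 0 0.8;0 0 0 0 0 0 0.8"

```text
t: 15.78
eef_pos: [0.589, 0.1783, 0.1307]
tool_rot: [-0.0, 0.972, 0.235, 0.001]
contact_force: [-0.6, -0.2, 0.5]
gripper_width: 0.2
```

```bash
python3 arc.py 1 1; python3 rel.py; python3 look.py w16 wrist
```

```text
phi 110.7 lever -0.121 radius 0.1236 yaw err -6.5 tilt [-0.04  0.13  0.  ] z 0.1307 F [-0.6 -0.2  0.5]
[-0.39  0.71]
z 0.1307 tcp radius 0.1236 world dir 102.2 jaw yaw -62.8 tilt [-0.04  0.13  0.  ] F [-0.6 -0.2  0.5] q [-1.06  0.7   0.98  1.84 -0.7   0.99 -0.88]
F radial,tangent -0.11519948906556628 0.647628842683791
{'t': 15.7833, 'q': [-1.0596, 0.7013, 0.9774, 1.8392, -0.6969, 0.9857, -0.877], 'eef_pos': [0.589, 0.1783, 0.1307], 'tool_rot': [-0.0001, 0.972, 0.235, 0.0012], 'contact_force': [-0.6088, -0.249, 0.4565], 'gripper_width': 0.2003}
scale 1.484375
```

View pics/w16.png

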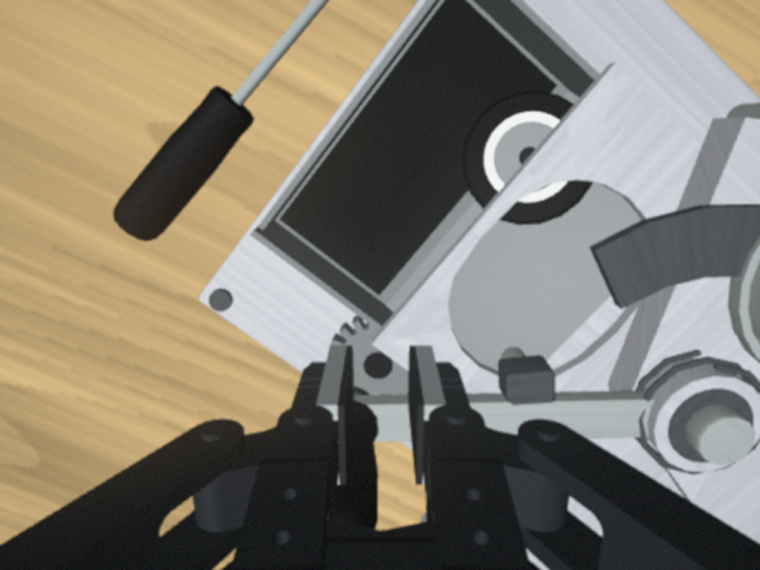

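>>> send_rows:
  motion: "-0.3 0.7 -0.2 0 0 0 0.8;0 0.1 0 0 0 0 0.8;0 0 0 0 0 0 0.8"

```text
t: 16.08
eef_pos: [0.5874, 0.186, 0.1323]
tool_rot: [-0.001, 0.972, 0.234, 0.004]
contact_force: [-0.1, -0.6, 0.5]
gripper_width: 0.201
```

```bash
python3 arc.py 5 5; python3 look.py w17 wrist
```

```text
phi 110.6 lever -0.122 radius 0.1314 yaw err -6.5 tilt [-0.15  0.39  0.  ] z 0.1323 F [-0.1 -0.6  0.5]
[-1.11 -0.29]
[-1.08 -0.38]
[-1.04 -0.48]
[-1.   -0.57]
[-0.94 -0.65]
{'t': 16.0833, 'q': [-1.0747, 0.6989, 0.9809, 1.8401, -0.6987, 0.9839, -0.8893], 'eef_pos': [0.5874, 0.186, 0.1323], 'tool_rot': [-0.0005, 0.9722, 0.2343, 0.0036], 'contact_force': [-0.0797, -0.6225, 0.4635], 'gripper_width': 0.201}
scale 1.484375
```

View pics/w17.png

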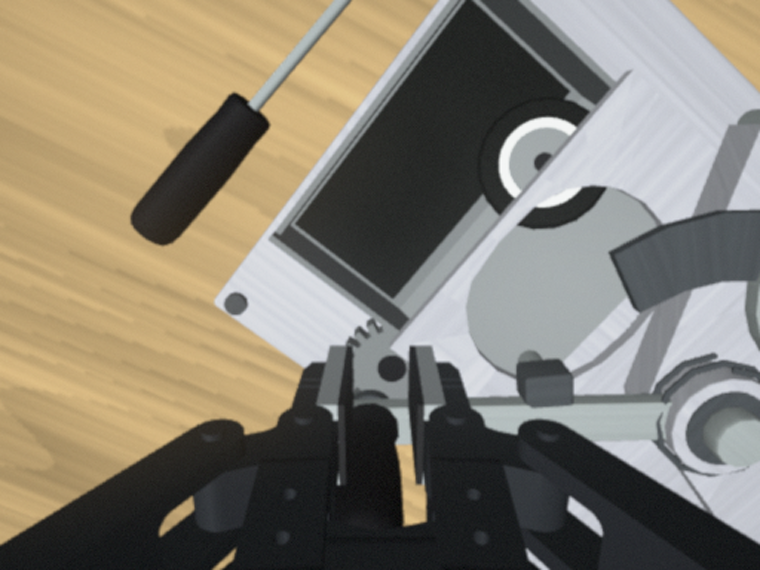

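>>> send_rows:
  motion: "-1.1 -0.3 -0.1 0 0.4 0 0.8;-1.1 -0.4 0 0 0 3 0.8;-1 -0.5 0 0 0 5 0.8;-1 -0.6 0 0 0 5 0.8"

```text
t: 16.47
eef_pos: [0.5476, 0.1717, 0.1329]
tool_rot: [-0.001, 0.937, 0.348, 0.005]
contact_force: [5.7, 1.5, -6.4]
gripper_width: 0.204
```

```bash
python3 arc.py 7 6
```

```text
phi 129.1 lever 0.2 radius 0.1326 yaw err -1.7 tilt [-0.34  0.45  0.  ] z 0.1329 F [ 5.7  1.5 -6.4]
[-1.08 -0.87]
[-1.06 -0.88]
[-0.96 -0.98]
[-0.86 -1.08]
[-0.74 -1.16]
[-0.61 -1.23]
[-0.48 -1.29]
```

>>> send_rows:
  motion: "-1.1 -0.8 -0.1 -0.3 0.4 6 0.8;-1 -0.9 0 0 0 6 0.8;-0.9 -1 0 0 0 5 0.8;-0.8 -1.1 0 0 0 5 0.8;-0.7 -1.2 0 0 0 5 0.8;-0.5 -1.3 0 0 0 5 0.8"

```text
t: 16.97
eef_pos: [0.4979, 0.1178, 0.134]
tool_rot: [-0.003, 0.792, 0.61, 0.01]
contact_force: [1.3, 7.5, -4.3]
gripper_width: 0.199
```

```bash
python3 arc.py 6 5;python3 look.py t18 top 110 240 175 355
```

```text
phi 161.3 lever 0.762 radius 0.1317 yaw err -3.9 tilt [-0.95  0.66  0.  ] z 0.134 F [ 1.3  7.5 -4.3]
[-0.45 -1.05]
[-0.39 -1.08]
[-0.29 -1.11]
[-0.19 -1.13]
[-0.09 -1.14]
[ 0.01 -1.15]
{'t': 16.9667, 'q': [-1.0014, 0.4343, 0.83, 2.084, -0.4698, 0.7958, -0.1425], 'eef_pos': [0.4979, 0.1178, 0.134], 'tool_rot': [-0.003, 0.7924, 0.61, 0.0096], 'contact_force': [1.2696, 7.462, -4.2977], 'gripper_width': 0.1988}
scale 4.222222222222222
```

View pics/t18.png

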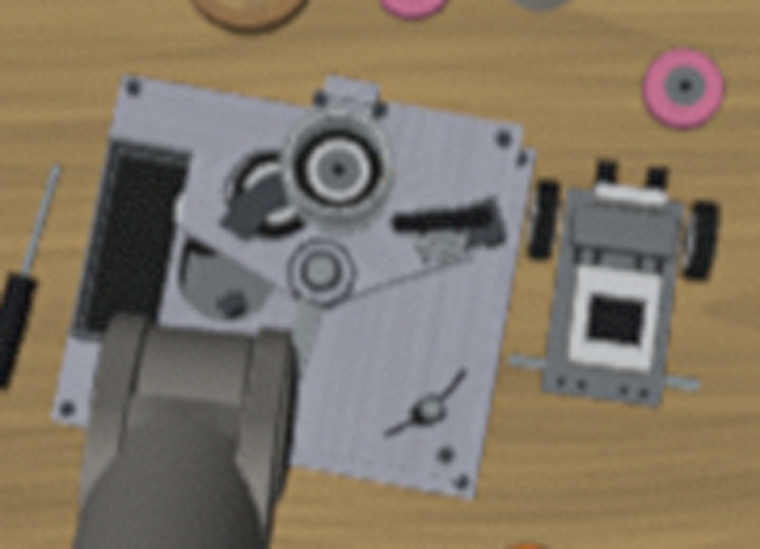

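>>> send_rows:
  motion: "-0.4 -1.1 -0.1 -0.9 0.6 5 0.8;-0.4 -1.1 -0.1 0 0 5 0.8;-0.3 -1.1 -0.1 0 0 5 0.8;-0.2 -1.2 0 0 0 4 0.8;-0.1 -1.2 0 0 0 4 0.8;0 -1.1 0 0 0 3 0.8"

```text
t: 17.52
eef_pos: [0.4838, 0.0589, 0.1342]
tool_rot: [-0.005, 0.625, 0.781, 0.008]
contact_force: [3.0, 7.1, -7.2]
gripper_width: 0.197
```

```bash
python3 arc.py 6 4
```

```text
phi 187.9 lever 1.226 radius 0.1312 yaw err -4.8 tilt [-1.03  0.16  0.  ] z 0.1342 F [ 3.   7.1 -7.2]
[ 0.01 -0.92]
[ 0.09 -0.91]
[ 0.15 -0.9 ]
[ 0.21 -0.89]
[ 0.27 -0.88]
[ 0.33 -0.85]
```

>>> send_rows:
  motion: "0 -0.8 0 -1 0 2 0.8;0 -0.7 0 0 0 3 0.8;0.1 -0.6 0 0 0 2 0.8;0.1 -0.5 0 0 0 2 0.8;0.1 -0.4 0 0 0 1 0.8"

```text
t: 17.93
eef_pos: [0.4856, 0.037, 0.1346]
tool_rot: [-0.003, 0.55, 0.835, 0.005]
contact_force: [-0.2, 5.9, -0.1]
gripper_width: 0.197
```

```bash
python3 arc.py 1 1;python3 rel.py|tail -1
```

```text
phi -162.5 lever -4.889 radius 0.131 yaw err -5.8 tilt [-0.69  0.09  0.  ] z 0.1346 F [-0.2  5.9 -0.1]
[ 0.   -0.23]
F radial,tangent -0.7449279620913317 -5.844097889962123
```

>>> send_rows:
  motion: "0.1 -0.4 -0.1 -0.6 0 0 0.8;0.1 -0.4 0 0 0 0.5 0.8;0.1 -0.4 0 0 0 0.5 0.8;0.1 -0.4 0 0 0 0.5 0.8;0.1 -0.4 0 0 0 0.5 0.8;0.1 -0.4 0 0 0 1 0.8"

```text
t: 18.43
eef_pos: [0.4886, 0.025, 0.1343]
tool_rot: [-0.006, 0.526, 0.85, 0.006]
contact_force: [-0.7, 6.7, -1.4]
gripper_width: 0.199
```

```bash
python3 arc.py 1 1;python3 rel.py|tail -1
```

```text
phi -157.1 lever -4.794 radius 0.1305 yaw err -3.6 tilt [-0.9  -0.24 -0.  ] z 0.1343 F [-0.7  6.7 -1.4]
[-0.03 -0.24]
F radial,tangent -1.0086637159284095 -6.6580750826930615
```

>>> send_rows:
  motion: "0.1 -0.4 0 -0.8 -0.2 0 0.8;0.1 -0.4 0 0 0 0 0.8;0.1 -0.4 0 0 0 0 0.8"

```text
t: 18.68
eef_pos: [0.4905, 0.02, 0.1343]
tool_rot: [-0.003, 0.525, 0.851, 0.003]
contact_force: [-0.7, 6.7, -2.4]
gripper_width: 0.196
```

```bash
python3 arc.py 1 1;python3 rel.py|tail -1
```

```text
phi -154.7 lever -4.753 radius 0.13 yaw err -1.4 tilt [-0.51 -0.15 -0.  ] z 0.1343 F [-0.7  6.7 -2.4]
[-0.06 -0.26]
F radial,tangent -1.2339639479607172 -6.61532283712255
```

>>> send_rows:
  motion: "0.1 -0.4 0 0 0 0 0.8;0.1 -0.4 0 0 0 0 0.8;0.1 -0.4 0 0 0 0 0.8"

```text
t: 18.93
eef_pos: [0.4919, 0.0165, 0.1343]
tool_rot: [-0.007, 0.524, 0.852, 0.006]
contact_force: [-1.5, 13.2, 2.2]
gripper_width: 0.2
```

```bash
python3 arc.py 1 1;python3 rel.py|tail -1;python3 look.py t19 top 110 240 175 355
```

```text
phi -153.1 lever -4.724 radius 0.1297 yaw err 0.1 tilt [-1.04 -0.35 -0.  ] z 0.1343 F [-1.5 13.2  2.2]
[-0.08 -0.27]
F radial,tangent -2.710067003369649 -12.9924181777116
{'t': 18.9333, 'q': [-0.6819, 0.3617, 0.6544, 2.1054, -0.3386, 0.7789, 0.6552], 'eef_pos': [0.4919, 0.0165, 0.1343], 'tool_rot': [-0.0073, 0.5239, 0.8517, 0.0061], 'contact_force': [-1.5402, 13.1824, 2.233], 'gripper_width': 0.2001}
scale 4.222222222222222
```

View pics/t19.png

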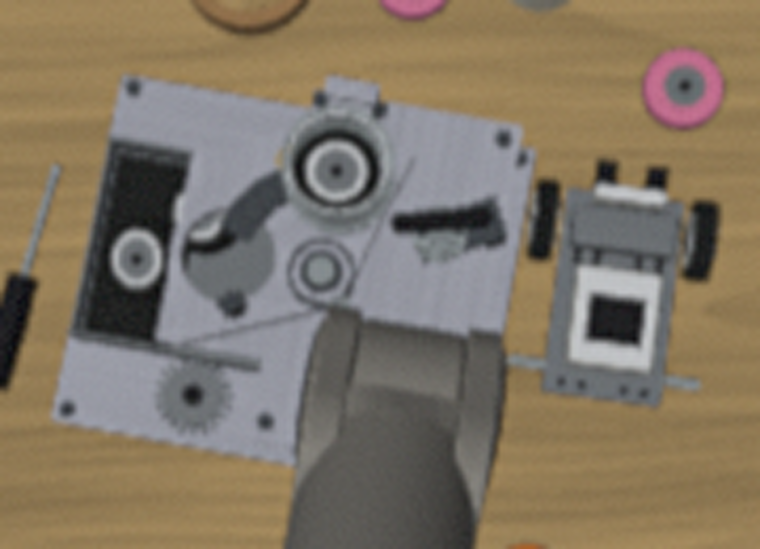

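Second wheel dropped; the first was pushed on into the tray. Press a little more, then release upward.

>>> send_rows:
  motion: "0.2 -0.5 0 0 0 0 0.8;0.2 -0.6 0 0 0 0 0.8;0 0 2 0 0 0 0.8;0 0 3 0 0 0 0.8;0 0 3 0 0 0 0.8;0 0 3 0 0 0 0.8;0 0 2 0 0 0 0.8;-0.5 -1 1 0 0 0 0.8;-0.5 -2 0 0 0 0 0.8;-0.5 -3 0 0 0 0 0.8;-0.5 -3 0 0 0 0 0.8;0 -3 0 0 0 0 0.8;0 -3 0 0 0 0 0.8;0 -2 0 0 0 0 0.8;0 0 0 0 0 0 0.8;0 0 0 0 0 0 0.8;0 0 0 0 0 0 0.8;0 0 0 0 0 0 0.8"

```text
t: 20.48
eef_pos: [0.4619, -0.1536, 0.2815]
tool_rot: [-0.019, 0.528, 0.849, 0.012]
contact_force: [-0.5, 0.5, 0.7]
gripper_width: 0.201
```

```bash
python3 rel.py;python3 look.py t20 top 110 240 175 355; python3 look.py s20 side 130 270 215 335;  python3 look.py T20 top
```

```text
z 0.2815 tcp radius 0.2608 world dir -126.0 jaw yaw 26.3 tilt [-2.3  -1.15 -0.  ] F [-0.5  0.5  0.7] q [-0.55  0.16  0.87  1.95 -0.17  1.13  0.85]
F radial,tangent -0.09017237592219392 -0.6965062456773241
{'t': 20.4833, 'q': [-0.5457, 0.1577, 0.8674, 1.951, -0.1685, 1.1256, 0.8518], 'eef_pos': [0.4619, -0.1536, 0.2815], 'tool_rot': [-0.0191, 0.5277, 0.8491, 0.0118], 'contact_force': [-0.5109, 0.4819, 0.7184], 'gripper_width': 0.2008}
scale 4.222222222222222
{'t': 20.5333, 'q': [-0.546, 0.1578, 0.8671, 1.9511, -0.1685, 1.1256, 0.852], 'eef_pos': [0.462, -0.1533, 0.2814], 'tool_rot': [-0.0192, 0.5273, 0.8494, 0.0117], 'contact_force': [0.4455, 0.373, -0.3347], 'gripper_width': 0.1987}
scale 4.142857142857143
{'t': 20.5833, 'q': [-0.546, 0.1579, 0.867, 1.9509, -0.1686, 1.1255, 0.8524], 'eef_pos': [0.4621, -0.1533, 0.2814], 'tool_rot': [-0.0191, 0.5271, 0.8495, 0.0117], 'contact_force': [-0.1714, -0.1649, 0.1787], 'gripper_width': 0.1981}
scale 1.484375
```

View pics/t20.png

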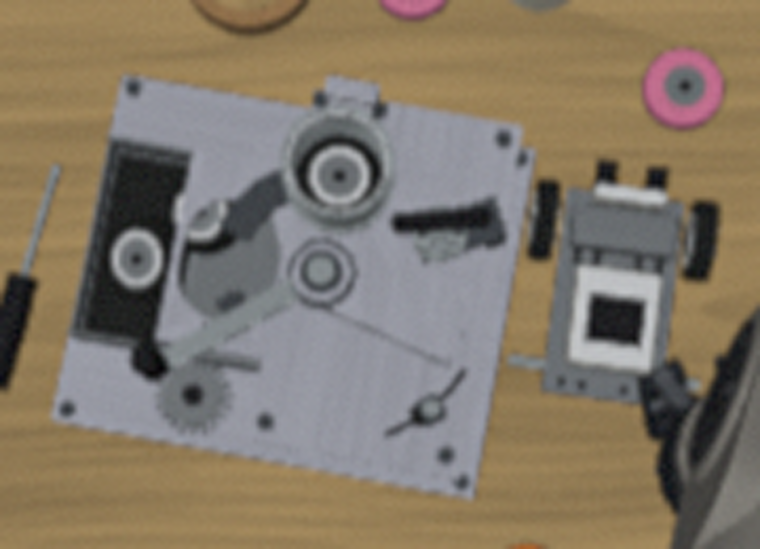

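View pics/s20.png

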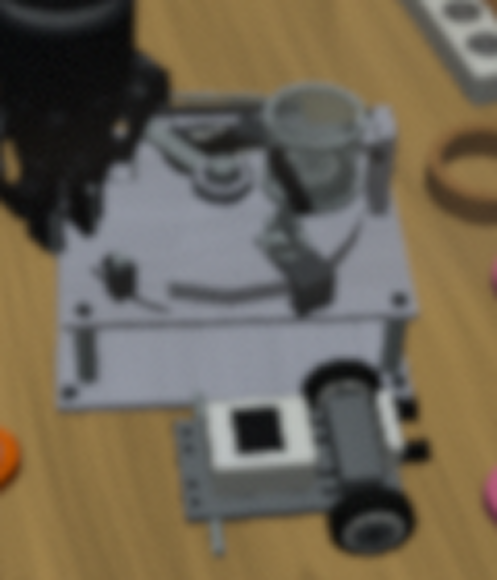

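View pics/T20.png

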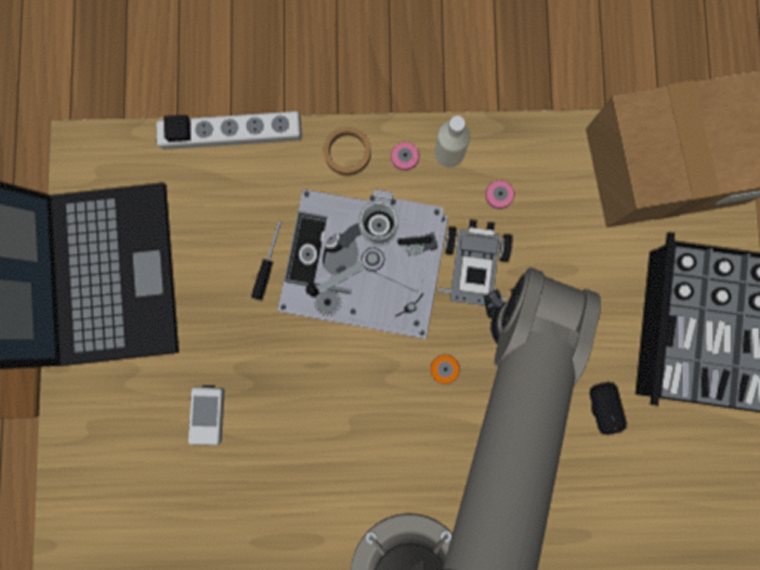

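>>> send_rows:
  motion: "0.5 3 0 -2.3 -1.1 -7 0.8;0.6 3 0 0 0 -7 0.8;0.6 3 0 0 0 -7 0.8;0.6 3 0 0 0 -7 0.8;0.6 3 0.3 0 0 -7 0.8;0.6 3 0.3 0 0 -7 0.8;0.6 3 0.3 0 0 -7 0.8;0.6 3 0 0 0 -7 0.8;0.6 3 0 0 0 -7 0.8;0.6 3 0 0 0 -7 0.8;0.6 1 0 0 0 -7 0.8;0 0 0 0 0 0 0.8;0 0 0 0 0 0 0.8"

```text
t: 21.72
eef_pos: [0.522, 0.1699, 0.291]
tool_rot: [-0.003, 0.936, 0.351, 0.006]
contact_force: [-0.1, -0.5, 0.3]
gripper_width: 0.201
```

```bash
python3 look.py w21 wrist
```

```text
{'t': 21.7167, 'q': [-1.1234, 0.2658, 0.8569, 1.8364, -0.2297, 1.1271, -1.0408], 'eef_pos': [0.522, 0.1699, 0.291], 'tool_rot': [-0.0032, 0.9365, 0.3507, 0.0062], 'contact_force': [-0.1324, -0.4543, 0.3359], 'gripper_width': 0.201}
scale 1.484375
```

View pics/w21.png

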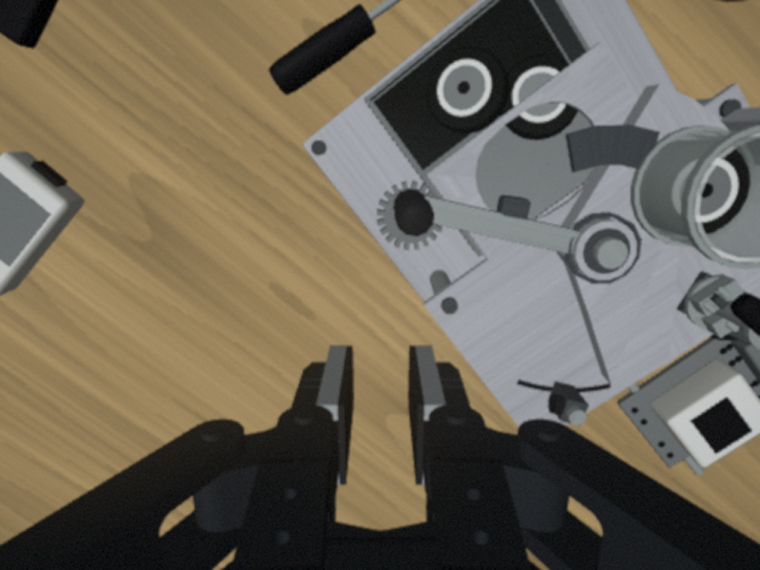

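Run:
```python
from h import *
w=np.load("w.npy")
p=np.array([.615,.0575,np.radians(-12.4)]);t=fpt(p,(.006,.125,.013))
def tri(uw,ut):
    c=calibration('top')
    f=lambda X:np.r_[projw(w,X)-uw,proj('top',X)-ut]
    r=least_squares(f,[.65,.17,.03]);return r.x.round(4),r.fun.round(1),np.hypot(*(r.x-t)[:2]).round(3)
k=1.484375
print("w0",tri(np.array([465,88])/k,np.array([137,259])/4.222+[175,110]))
for ut in [(207,218),(210,222),(204,216)]: print("w1",tri(np.array([541,97])/k,np.array(ut)/4.222+[175,110]))
im=cv2.imread("pics/w21.png")[0:200,360:660]; cv2.imwrite("pics/w21c.png",cv2.resize(im,None,fx=2.6,fy=2.6,interpolation=cv2.INTER_CUBIC))
for n in ["battery","screwdriver","car","gear","mouse"]:
  print(n,[np.round(back('top',r['point'],0.03),3) for r in regions_of(n,'top')[:1]])
```

```text
w0 (array([0.6381, 0.1912, 0.0469]), array([-0.2,  0.2, -0. , -0.7]), np.float64(0.016))
w1 (array([0.6724, 0.1434, 0.0334]), array([-0.3,  0.5, -0.4, -1.8]), np.float64(0.043))
w1 (array([0.6734, 0.1424, 0.0281]), array([-0.5,  0.8, -0.7, -2.7]), np.float64(0.044))
w1 (array([0.6711, 0.1446, 0.0398]), array([-0.2,  0.3, -0.3, -1.2]), np.float64(0.041))
battery [array([0.323, 0.395, 0.03 ])]
screwdriver [array([0.604, 0.284, 0.03 ])]
car [array([ 0.633, -0.147,  0.03 ])]
gear [array([0.532, 0.151, 0.03 ])]
mouse [array([ 0.319, -0.4  ,  0.03 ])]
```

View pics/w21c.png

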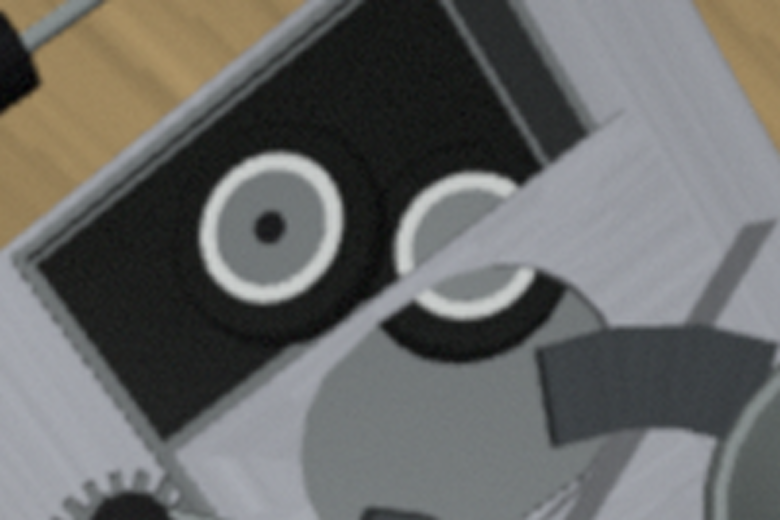

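```bash
python3 -c "
from station import *
print(get_obs()['contact_force']);print(hand_in())"
```

```text
[-0.05825249  0.44108616  0.88582646]
the job is handed in; nothing more can be done
None
```

The wheel feeder job is done and handed in at about 22 s of the 72 s allowed. `hand_in` gives no verdict, so the outcome below rests on my own measurements.

- **Plunger:** I pulled it up about 18 mm, twisted it about 75° clockwise and let it down into the notch. It stopped at about 14 mm of lift and was still up and turned in the last pictures.
- **Lever:** I pushed it twice onto its stop, which it met at about 1.56 rad. The push on the grip read about 13–16 N each time, well under the 60 N limit. A final nudge of 5–6 mm came just before each release, and I took no reading of it. Both times I released it by lifting the fingers clear. After each release the pictures show it back home against its bumper.
- **Wheels:** Exactly two lie in the tray and chute, about 16 mm and 42 mm from the tray's middle. I measured their tops at roughly 30 to 47 mm above the table. The tube still holds the upper wheels, and its stack dropped by one after each swing.
- **Surroundings:** The car, screwdriver, gear, mouse and battery all look where they were at the start. The gripper was clear of everything, with contact force near zero.

The height of the second wheel is only rough (28 to 40 mm), because the deck edge hides part of it. No check failed.

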